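# Find the socket that fits the rotor nut

## Task

First swing the spindle-lock lever on the rotor stand to the 60 degree mark. Then try the sockets from the foam slab on the hex nut until you find the one that goes fully home, standing any that does not fit upright on the slab again. Finish still gripping the fitting socket, seated upright over the nut down to the hub, without disturbing the bottle, the tape roll and the marker.

Things in the scene. Friction and masses are not known exactly. Their poses are not given: they have to be found in the camera images.
- stand: rotor service stand, fixed to the bench: grey plate 120 x 150 mm, 10 mm thick, joined to a round index disc of 164 mm diameter, 12 mm thick. Origin on the bench; at its zero yaw x points away from the robot and y to the left. The hub with the nut stands 55 mm to its -y side, the lever pivots 75 mm to its +y side
- nut_seat (a point): centre of the flat top of the aluminium hub (68 mm wide, 35 mm above the bench) at the foot of the fixed hex nut; axes as the stand's. Nut 24 mm across flats, 14 mm tall, flats facing along the stand's x axis and every 60 degrees from it; on it a 4 mm cone (24 to 19 mm wide) and a stud end 12 mm wide, 3 mm tall. A socket fully home stands on the hub top
- lock_lever (a joint): angle of the spindle-lock lever (rad), 0 to 1.571: 0 points along the stand's -x axis (toward the robot), growing clockwise seen from above, toward the stand's +y. Raised bars on the disc mark 0, 30, 60 and 90 degrees (60 degrees = 1.047 rad). It turns stiffly (about 1.2 N at the knob) and stays where it is left
- lever_knob (a point): centre of the lever's upright black knob, a round post of 16 mm diameter from 22 to 62 mm above the bench, here at 45 mm, 52 mm from the pivot axis. The flat lever arm below it is 12 mm wide with its top 23 mm above the bench
- lever_pivot (a point): point on the vertical axis of the lever, on the top of the disc (12 mm above the bench); axes as the stand's
- foam_pad: white foam slab, 232 mm along its x by 78 mm along its y, top 10 mm above the bench, fixed; origin at the centre of its underside. The three sockets stand on it in a row along x, 75 mm apart
- socket_1_mid (a point): steel socket spanner one of three, loose, 200 g, 72 mm tall, standing mouth down; point on its axis half-way up (36 mm above its foot), z up. From the foot: hexagonal barrel 40 mm across flats, 30 mm tall; 3 mm cone; hexagonal shank 22 mm across flats to grip, up to 72 mm. All flats, in the bore too, face along its x axis and every 60 degrees from it. The hexagonal bore is 23 mm deep
- socket_1: the same socket; origin at the centre of its foot. The three look alike, only the bores differ; which one fits is not known beforehand. One goes over the nut with 1.5 mm play across flats (even turned 5 degrees off); the other two are over 3 mm too narrow and stop on the nut with the foot 14 to 18 mm above the hub
- socket_2_mid (a point): steel socket spanner two of three, loose, 200 g, 72 mm tall, standing mouth down; point on its axis half-way up (36 mm above its foot), z up. From the foot: hexagonal barrel 40 mm across flats, 30 mm tall; 3 mm cone; hexagonal shank 22 mm across flats to grip, up to 72 mm. All flats, in the bore too, face along its x axis and every 60 degrees from it. The hexagonal bore is 23 mm deep
- socket_2: the same socket; origin at the centre of its foot. The three look alike, only the bores differ; which one fits is not known beforehand. One goes over the nut with 1.5 mm play across flats (even turned 5 degrees off); the other two are over 3 mm too narrow and stop on the nut with the foot 14 to 18 mm above the hub
- socket_3_mid (a point): steel socket spanner three of three, loose, 200 g, 72 mm tall, standing mouth down; point on its axis half-way up (36 mm above its foot), z up. From the foot: hexagonal barrel 40 mm across flats, 30 mm tall; 3 mm cone; hexagonal shank 22 mm across flats to grip, up to 72 mm. All flats, in the bore too, face along its x axis and every 60 degrees from it. The hexagonal bore is 23 mm deep
- socket_3: the same socket; origin at the centre of its foot. The three look alike, only the bores differ; which one fits is not known beforehand. One goes over the nut with 1.5 mm play across flats (even turned 5 degrees off); the other two are over 3 mm too narrow and stop on the nut with the foot 14 to 18 mm above the hub
- amber_bottle_mid (a point): bystander: small brown bottle with a black cap, 30 mm wide, 66 mm tall; point half-way up its axis; not to be disturbed
- tape_roll_mid (a point): bystander: roll of white tape lying flat, 60 mm wide, 19 mm tall; point at its centre; not to be disturbed
- marker_mid (a point): bystander: white marker pen lying, 118 mm long along its y, 17 mm thick; point at its centre; not to be disturbed
Mind the look-alikes: they are no part of the job. What is shaped like the socket_1 but green or pink is not meant.

How it is judged (in metres and radians):
On the way, in this order (a step that is already met when the one before it is completed fails the run):
1. the lever is at the 60 degree mark, within about 6 degrees (value of joint lock_lever between 0.947 and 1.147 rad), for 0.2 s.
2. after that, a gripped socket is fully home on the nut (((z of socket_1_mid in the frame of nut_seat between 0.033 and 0.0395 m and horizontal distance between socket_1_mid and nut_seat below 0.004 m and angle between socket_1_mid's own z axis and vertical below 0.06 rad and contact force between the fingers and socket_1 above 2 N) or (z of socket_2_mid in the frame of nut_seat between 0.033 and 0.0395 m and horizontal distance between socket_2_mid and nut_seat below 0.004 m and angle between socket_2_mid's own z axis and vertical below 0.06 rad and contact force between the fingers and socket_2 above 2 N) or (z of socket_3_mid in the frame of nut_seat between 0.033 and 0.0395 m and horizontal distance between socket_3_mid and nut_seat below 0.004 m and angle between socket_3_mid's own z axis and vertical below 0.06 rad and contact force between the fingers and socket_3 above 2 N))), for 0.2 s.
At the end, for the whole second after the job is handed in: The lever is within 0.1 rad of the 60 degree mark; one socket stands on the hub round the nut (foot within 3.5 mm of the hub top, within 4 mm of the nut's axis, tilted less than 0.06 rad) with the fingers gripping it by more than 2 N; the other two stand upright on the foam slab (all of step 1 and ((z of socket_1_mid in the frame of nut_seat between 0.033 and 0.0395 m and horizontal distance between socket_1_mid and nut_seat below 0.004 m and angle between socket_1_mid's own z axis and vertical below 0.06 rad and contact force between the fingers and socket_1 above 2 N and angle between each of socket_2_mid, socket_3_mid's own z axis and vertical below 0.1 rad and x of socket_2_mid in the frame of foam_pad between -0.116 and 0.116 m and y of socket_2_mid in the frame of foam_pad between -0.04 and 0.04 m and z of socket_2_mid in the frame of foam_pad between 0.042 and 0.052 m and x of socket_3_mid in the frame of foam_pad between -0.116 and 0.116 m and y of socket_3_mid in the frame of foam_pad between -0.04 and 0.04 m and z of socket_3_mid in the frame of foam_pad between 0.042 and 0.052 m) or (z of socket_2_mid in the frame of nut_seat between 0.033 and 0.0395 m and horizontal distance between socket_2_mid and nut_seat below 0.004 m and angle between socket_2_mid's own z axis and vertical below 0.06 rad and contact force between the fingers and socket_2 above 2 N and angle between each of socket_1_mid, socket_3_mid's own z axis and vertical below 0.1 rad and x of socket_1_mid in the frame of foam_pad between -0.116 and 0.116 m and y of socket_1_mid in the frame of foam_pad between -0.04 and 0.04 m and z of socket_1_mid in the frame of foam_pad between 0.042 and 0.052 m and x of socket_3_mid in the frame of foam_pad between -0.116 and 0.116 m and y of socket_3_mid in the frame of foam_pad between -0.04 and 0.04 m and z of socket_3_mid in the frame of foam_pad between 0.042 and 0.052 m) or (z of socket_3_mid in the frame of nut_seat between 0.033 and 0.0395 m and horizontal distance between socket_3_mid and nut_seat below 0.004 m and angle between socket_3_mid's own z axis and vertical below 0.06 rad and contact force between the fingers and socket_3 above 2 N and angle between each of socket_1_mid, socket_2_mid's own z axis and vertical below 0.1 rad and x of socket_1_mid in the frame of foam_pad between -0.116 and 0.116 m and y of socket_1_mid in the frame of foam_pad between -0.04 and 0.04 m and z of socket_1_mid in the frame of foam_pad between 0.042 and 0.052 m and x of socket_2_mid in the frame of foam_pad between -0.116 and 0.116 m and y of socket_2_mid in the frame of foam_pad between -0.04 and 0.04 m and z of socket_2_mid in the frame of foam_pad between 0.042 and 0.052 m))); the arm keeps its last pose, push and grip.
It fails at once if the brown bottle is moved by more than 30 mm or tipped (distance of amber_bottle_mid from where it was at the start of the episode above 0.03 m or angle between amber_bottle_mid's own z axis and vertical above 0.5 rad).
It fails at once if the tape roll is moved by more than 30 mm or tipped (distance of tape_roll_mid from where it was at the start of the episode above 0.03 m or angle between tape_roll_mid's own z axis and vertical above 0.5 rad).
It fails at once if the marker pen is moved by more than 30 mm (distance of marker_mid from where it was at the start of the episode above 0.03 m).
It also fails if it takes over 72 s, if anything falls off the work surface, if the arm or the gripper's body presses on something with over 40 N, if the wrist force passes 120 N, or if a joint passes its speed limit or range.

## Robot

A 6-joint arm with a two-finger parallel gripper is mounted at the origin on a cart in front of the work surface, level with it; the furniture and walls round the work are solid. World frame = base frame: x ahead of the robot, y to its left, z up, the work surface at z = 0. Lengths are in mm, angles in rad, forces in N, time in s.
With the tool pointing down it reaches from about 300 to 775 mm from the base axis. Payload 14.6 kg.
Tool frame: the origin (TCP) lies between the finger pads; the fingertips stand manip.finger_overhang ahead of it and the grasp point (between the pads) lies 2 mm behind it (manip.finger_overhang is the distance from the TCP to the fingertips, in mm); z points along the fingers, y is the direction in which the jaws open and shut (so a half turn about z gives the same grasp; the last joint's range is limited). The gripper opens to 94 mm and grips with 3 to 60 N. Pads are 16 mm wide; open, the fingers measure 119 mm over their backs; the gripper's body (75 mm by 177 mm) begins 78 mm behind the grasp point.
Start: joints at [1.07, 0.3, 1.521, -0, 1.321, -0.067], TCP at [231.173, 499.047, 222.446] pointing down, gripper open.
Joint ranges: [-3.03, 3.03], [-0.79, 2.21], [0.23, 2.52], [-1.04, 4.18], [0, 3.07], [-2.55, 2.55]. Speed limits (rad/s): [2.22, 2.22, 2.57, 3.14, 3.14, 3.14].

## Interface

Orientations are given as [roll, pitch, yaw] about the fixed x, y, z axes, in that order (R = Rz(yaw) Ry(pitch) Rx(roll)).
In Python, from cell import manip gives the robot as it stands.
- The arm moves only by the tool drive_tool, never from a script. Its argument "steps" is a list of rows, each an object with "delta_pos": the shift along the world's x, y, z in mm, a list of three; "yaw": the turn about the world's z in rad; "hand": the finger opening in mm, from 0 to 94. A call has 1 to 5 rows; each row shifts and turns the commanded pose from where the row before left it; what a row does not reach is not made up. A row lasts 1/12 s, in which the tool goes at most 41.7 mm and 7.16 degrees, less where a joint would pass 70% of its speed; a pose out of reach is approached as far as the arm can. A call is refused whole if a number of a shift passes 41.7 or a number of a turn 0.125, either way. A call with a gripper value outside its range is refused whole. The fingers move at their own pace and stop on an object; "squeeze" is the grip in N (left out, the last holds). Time passes only in rows, so rows that do not move let the fingers close. It gives the time, the measured TCP pose, the force and the opening at its end, in the units of the state.
- manip.read_state(): the state, without advancing time (a new reading comes with each control period).
- manip.camera(name): name is "scene" or "side" or "wrist"; returns a dict with "frame" (400x640x3 uint8, red, green, blue), "range_z" (400x640 float32, mm along the optical axis (not along the pixel's ray), 0 where there is no reading), "intrinsics" (3x3 intrinsics, pixels), "dist_coeffs" ([k1, k2, p1, p2, k3] as OpenCV has them; the pictures are not rectified), "position" and "attitude" of the camera in the world. Camera axes: x right, y down, z forward; pixel columns grow to the right and rows downward; lengths in mm; the calibration is good to about 2 mm. A picture is of the moment at which its call begins.
- manip.sign_off(): hands the job in, once; it reports no verdict.
The state is a dict: "clock": time; "joints": joint angles; "qd": joint speeds; "effort": joint torques, N m; "eef_pos": TCP position; "eef_rot": TCP orientation; "wrist_force": force on the tool from outside, world axes, zero at the start; "moment": the same for the moment, N m; "finger_gap": finger opening in mm.
Only numpy, scipy, OpenCV 4.12 (cv2) and the standard library are available. Lean on these libraries where they do the work, as an engineer would, in place of code of your own. Each camera call takes 0.05 s, during which the arm holds its last target.

## Working session

There is one attempt and no reset: what is moved stays moved. The work goes in short steps, Python scripts to look and compute and a tool call to move; the robot and the scene stay as the last step left them, time stands still between calls to the robot, and variables do not carry over. Pictures are saved under pics/ and viewed, and the job is handed in when it is done.

Besides the shell and the picture viewer there is one more tool, called after "Call:" by a JSON object that holds its "api" and its "payload", one argument or row to a line. drive_tool: Moves the arm, as the interface text tells. Its arguments: {"type":"object","properties":{"steps":{"type":"array"},"squeeze":{"type":"number"}},"required":["steps"]}

```bash
mkdir -p pics; ls
cat > h.py <<'E'
import numpy as np, cv2
from cell import manip
from scipy.spatial.transform import Rotation as R
def shot(name,tag):
    c=manip.camera(name); cv2.imwrite(f'pics/{tag}.png',c['frame'][:,:,::-1]); np.savez(f'pics/{tag}.npz',**{k:np.asarray(v) for k,v in c.items()}); return c
def load(tag): 
    return dict(np.load(f'pics/{tag}.npz'))
def rot(c):
    a=np.asarray(c['attitude'],float)
    if a.shape==(3,3): return a
    return R.from_euler('xyz',a).as_matrix() if a.size==3 else R.from_quat(a).as_matrix()
def cloud(c):
    K=c['intrinsics'];h,w=c['range_z'].shape
    u,v=np.meshgrid(np.arange(w),np.arange(h))
    p=cv2.undistortPoints(np.stack([u,v],-1).reshape(-1,1,2).astype(np.float64),K,c['dist_coeffs']).reshape(h,w,2)
    z=c['range_z'][...,None]
    P=np.concatenate([p*z,z],-1)@rot(c).T+np.asarray(c['position'])
    P[c['range_z']<=0]=np.nan
    return P
def pix_at_z(c,u,v,z):
    p=cv2.undistortPoints(np.array([[[u,v]]],float),c['intrinsics'],c['dist_coeffs'])[0,0]
    d=rot(c)@np.array([p[0],p[1],1]); o=np.asarray(c['position'],float)
    return o+d*(z-o[2])/d[2]
def proj(c,P):
    Rm=rot(c); r,_=cv2.Rodrigues(Rm.T); t=-Rm.T@np.asarray(c['position'],float)
    return cv2.projectPoints(np.asarray(P,float).reshape(-1,1,3),r,t,c['intrinsics'],c['dist_coeffs'])[0].reshape(-1,2)
E
python3 - <<'E'
from h import *
print(manip.read_state(), manip.finger_overhang)
for n in['scene','side','wrist']:
    c=shot(n,n+'0'); print(n,c['position'],c['attitude'])
E
```

```text
pics
{'clock': 0.0, 'joints': array([ 1.07044262e+00,  3.00465455e-01,  1.52157999e+00, -2.91311827e-06,
        1.32068109e+00, -6.66460140e-02]), 'qd': array([ 0.00148226, -0.0009899 , -0.00036233,  0.00087726,  0.00030619,
       -0.00041036]), 'effort': array([ 8.16944539e-04, -5.31816816e+01, -3.52743316e+01,  7.08862580e-02,
        2.44090625e-02, -9.33171577e-05]), 'eef_pos': array([231.04263726, 498.85588352, 221.88987124]), 'eef_rot': array([-3.14046110e+00, -7.26975541e-05,  2.70788565e+00]), 'wrist_force': array([0.03691343, 0.45837475, 0.45481499]), 'moment': array([ 0.01447185, -0.00475061, -0.00987354]), 'finger_gap': 93.93226221933226} 17.0
scene [ 204.88049446 -669.5694991   783.81056818] [-2.35113979  0.01955345 -0.62369434]
side [ 494.72232781 1018.15430219  501.75441586] [-1.94514079 -0.02567461 -3.05168377]
wrist [171.73303893 526.14183252 383.89033841] [2.91246479e+00 1.11384377e-03 1.13716443e+00]
```

View pics/scene0.png

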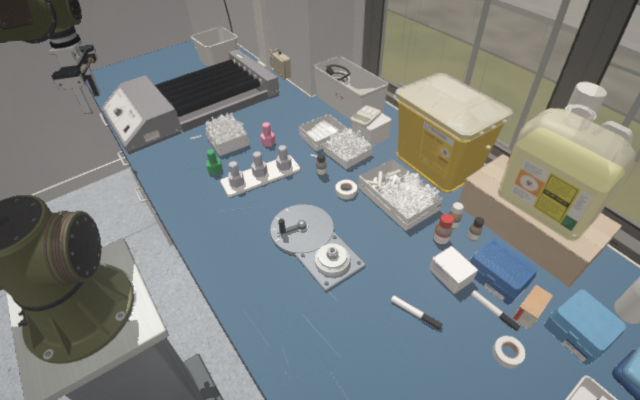

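View pics/side0.png

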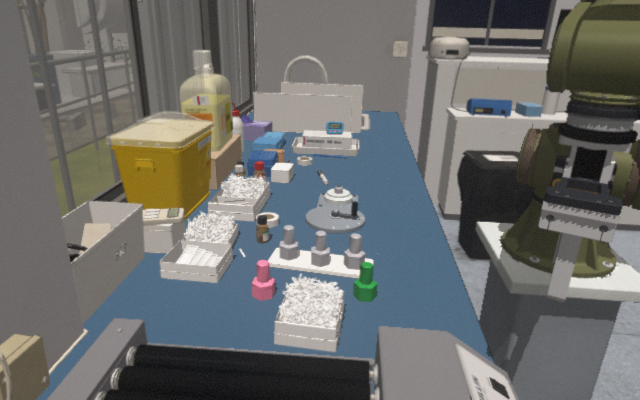

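View pics/wrist0.png

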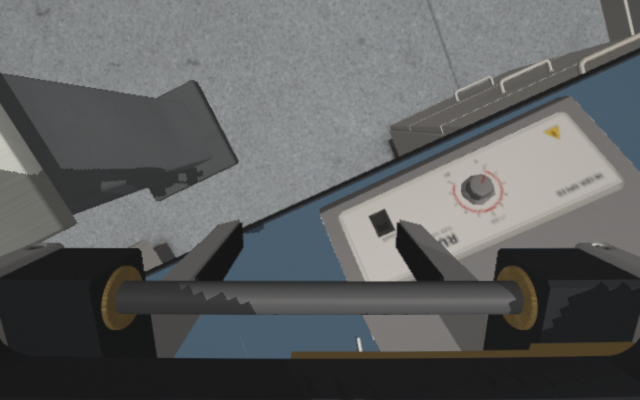

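Run:
```python
from h import *
c=load('scene0')
f=c['frame'][:,:,::-1]
cv2.imwrite('pics/c1.png',cv2.resize(f[120:290,190:390],None,fx=4,fy=3.5,interpolation=cv2.INTER_CUBIC)[:600])
P=cloud(c)
for n,(u,v) in dict(s1=(236,164),s2=(257,154),s3=(282,148),foam=(248,184),nut=(332,252),hub=(322,258),knob=(282,221),disc=(315,235),plate=(345,278),bench=(300,320),bott=(321,153),tape=(346,183),marker=(410,308),pivot=(302,223)).items(): print(n,P[v,u].round(1))
```

```text
s1 [492.8 144.   83.5]
s2 [561.4 147.8  82.8]
s3 [631.  124.8  85.5]
foam [508.8 125.2  12.7]
nut [ 539.5 -233.6   50.4]
hub [ 517.1 -224.9   35.9]
knob [492.6 -93.5  62.6]
disc [ 553.4 -144.9   15. ]
plate [ 537.4 -286.3    9.4]
bench [ 3.975e+02 -3.078e+02  2.000e-01]
bott [720.3  57.9  66.6]
tape [733.  -44.2  17.2]
marker [ 599.7 -432.7   15.3]
pivot [ 542.2 -104.6   31.3]
```

View pics/c1.png

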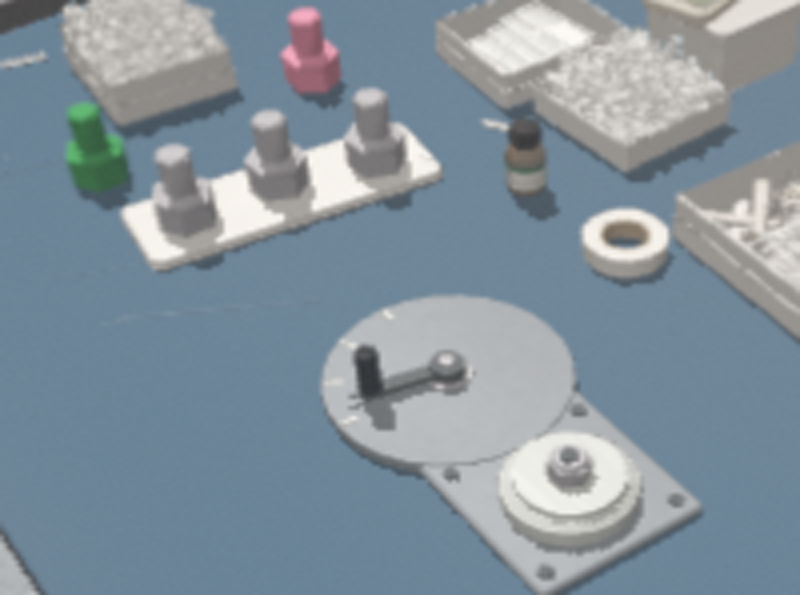

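The three grey sockets on the slab are at scene pixels (236,172), (258,162) and (283,157). They match the description. The green one (213,160) and the pink one (267,132) are the look-alikes. Next I'll move the wrist camera over the slab.

Call:
{"api": "drive_tool", "payload": {
  "steps": [
    {"delta_pos": [22,-26,3],"yaw": -0.054,"hand": 94},
    {"delta_pos": [22,-26,3],"yaw": -0.054,"hand": 94},
    {"delta_pos": [22,-26,3],"yaw": -0.054,"hand": 94},
    {"delta_pos": [22,-26,3],"yaw": -0.054,"hand": 94},
    {"delta_pos": [22,-26,3],"yaw": -0.054,"hand": 94}
  ]
}}

```text
clock: 0.57
eef_pos: [341.8, 367.7, 237.4]
eef_rot: [-3.141, -0.0, 2.436]
wrist_force: [-0.1, 0.3, -0.4]
finger_gap: 94.1
```

Call:
{"api": "drive_tool", "payload": {
  "steps": [
    {"delta_pos": [22,-26,3],"yaw": -0.054,"hand": 94},
    {"delta_pos": [22,-26,3],"yaw": -0.054,"hand": 94},
    {"delta_pos": [22,-26,3],"yaw": -0.054,"hand": 94},
    {"delta_pos": [22,-26,3],"yaw": -0.054,"hand": 94},
    {"delta_pos": [22,-26,3],"yaw": -0.054,"hand": 94}
  ]
}}

```text
clock: 0.98
eef_pos: [451.9, 237.5, 252.5]
eef_rot: [-3.141, -0.0, 2.165]
wrist_force: [-0.5, -0.4, -0.3]
finger_gap: 94.0
```

Call:
{"api": "drive_tool", "payload": {
  "steps": [
    {"delta_pos": [22,-26,3],"yaw": -0.054,"hand": 94},
    {"delta_pos": [22,-26,3],"yaw": -0.054,"hand": 94},
    {"delta_pos": [22,-26,3],"yaw": -0.054,"hand": 94},
    {"delta_pos": [22,-26,3],"yaw": -0.054,"hand": 94},
    {"delta_pos": [0,0,0],"yaw": 0,"hand": 94}
  ]
}}

```text
clock: 1.4
eef_pos: [541.7, 131.1, 264.3]
eef_rot: [-3.142, 0.001, 1.945]
wrist_force: [-0.2, -0.8, -0.4]
finger_gap: 94.1
```

Run:
```python
from h import *
c=shot('wrist','w1'); print(c['position'],c['attitude'],manip.read_state()['eef_pos'],manip.read_state()['eef_rot'])
```

```text
[517.69636737 191.72714643 426.14149919] [2.91156111e+00 9.77662835e-05 3.73874968e-01] [540.2763499  133.00460676 263.93640211] [-3.14088021e+00  2.55890914e-05  1.94793781e+00]
```

View pics/w1.png

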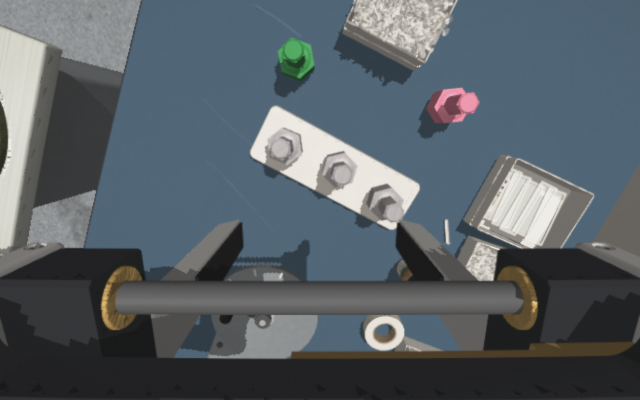

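Run:
```python
from h import *
c=load('w1')
f=c['frame'][:,:,::-1]
cv2.imwrite('pics/c2.png',cv2.resize(f[95:235,240:430],None,fx=4.2,fy=4.2,interpolation=cv2.INTER_CUBIC))
P=cloud(c)
z=P[...,2]
m=(z>6)&(z<14)&(f.min(2)>150)
n,l,s,ce=cv2.connectedComponentsWithStats(m.astype(np.uint8))
i=1+s[1:,4].argmax(); q=P[l==i]
print('foam z',np.median(q[:,2])); r=cv2.minAreaRect(q[:,:2].astype(np.float32)); print(r)
m=(z>77)&(z<88)
n,l,s,ce=cv2.connectedComponentsWithStats(m.astype(np.uint8))
for i in range(1,n):
    if s[i,4]>60: 
        q=P[l==i]; print(ce[i],s[i,4],np.median(q,0).round(1),pix_at_z(c,*ce[i],82).round(1))
```

```text
foam z 10.059585035225723
((560.4521484375, 144.30792236328125), (75.75475311279297, 228.9188995361328), 83.16445922851562)
[432.58730159   2.11111111] 63 [580.3 346.6  80.8] [579.9 345.9  82. ]
[280.50141643 147.91501416] 353 [487.2 152.8  81.7] [487.1 152.9  82. ]
[342.05970149 174.35522388] 335 [561.7 150.4  81.7] [561.7 150.4  82. ]
[393.12703583 211.88599349] 307 [633.5 131.7  81.8] [633.6 131.4  82. ]
```

View pics/c2.png

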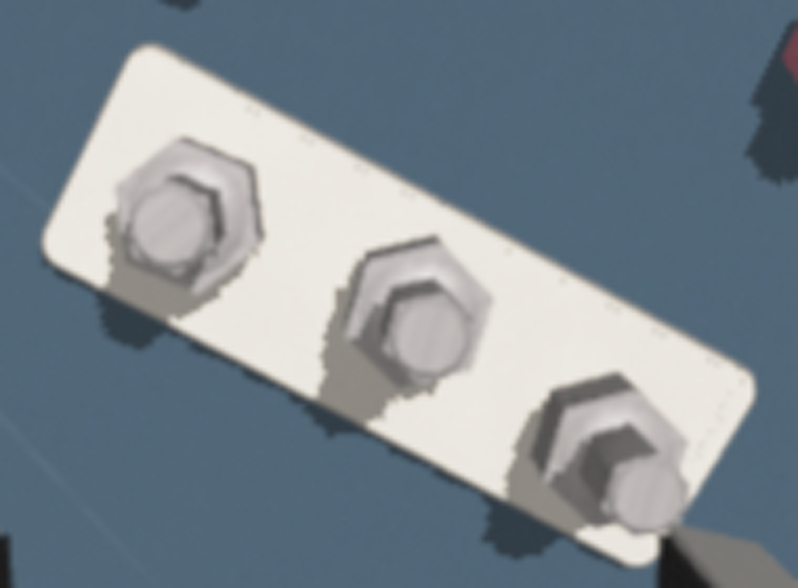

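```bash
cat >> h.py <<'E'
def hexpts(af,x,y,yaw,zs):
    r=af/np.sqrt(3); a=yaw+np.pi/6+np.arange(6)*np.pi/3
    return np.array([[x+r*np.cos(t),y+r*np.sin(t),z] for z in zs for t in a])
def sil(c,x,y,yaw,z0,S=4,box=None):
    h,w=c['range_z'].shape; x0,y0,x1,y1=box
    m=np.zeros(((y1-y0)*S,(x1-x0)*S),np.uint8)
    for af,zs in((40,(z0,z0+30)),(22,(z0+30,z0+72))):
        p=(proj(c,hexpts(af,x,y,yaw,zs))-[x0-.5,y0-.5])*S
        cv2.fillConvexPoly(m,cv2.convexHull(p.astype(np.float32)).astype(np.int32),1)
    return m
def fitsock(c,P,x,y,z0=10,S=4):
    from scipy.optimize import minimize
    ctr=proj(c,[[x,y,z0+36]])[0]; b=45
    box=(max(0,int(ctr[0]-b)),max(0,int(ctr[1]-b)),min(640,int(ctr[0]+b)),min(400,int(ctr[1]+b)))
    x0,y0,x1,y1=box; Q=P[y0:y1,x0:x1]
    d=np.hypot(Q[...,0]-x,Q[...,1]-y)
    o=((d<32)&(Q[...,2]>z0+2)&(Q[...,2]<z0+80)).astype(np.uint8)
    O=cv2.resize(o,None,fx=S,fy=S,interpolation=cv2.INTER_NEAREST)
    def cost(p):
        m=sil(c,p[0],p[1],p[2],z0,S,box); return 1-(m&O).sum()/(m|O).sum()
    best=None
    for yw in np.arange(-30,30,6):
        r=minimize(cost,[x,y,np.radians(yw)],method='Nelder-Mead',options=dict(initial_simplex=[[x,y,np.radians(yw)],[x+3,y,np.radians(yw)],[x,y+3,np.radians(yw)],[x,y,np.radians(yw+6)]],maxiter=120))
        if best is None or r.fun<best.fun: best=r
    return best
E
python3 - <<'E'
from h import *
c=load('w1');P=cloud(c)
f=c['frame'][:,:,::-1].copy(); f=cv2.resize(f,None,fx=4,fy=4,interpolation=cv2.INTER_CUBIC)
for x,y in((487,152.9),(561.7,150.4),(633.6,131.4)):
    r=fitsock(c,P,x,y); yw=(np.degrees(r.x[2])+30)%60-30; print(r.x[:2].round(1),yw.round(1),r.fun.round(3))
    for af,z in((40,10),(40,40),(22,43),(22,82)):
        p=(proj(c,hexpts(af,*r.x,[z]))+.5)*4
        cv2.polylines(f,[p.astype(np.int32)],True,(0,0,255),1)
cv2.imwrite('pics/c3.png',f[380:940,960:1720])
E
```

```text
[486.9 152.4] 27.4 0.041
[562.4 150.2] 5.5 0.039
[635.  130.7] 7.1 0.066
```

View pics/c3.png

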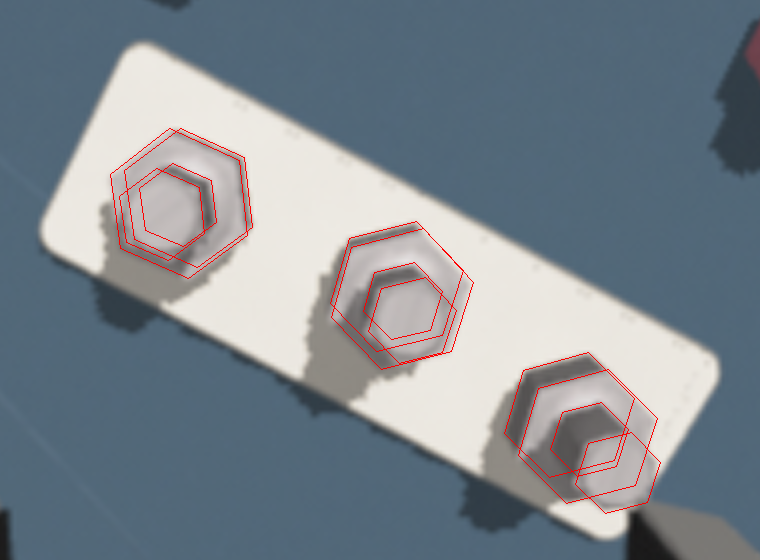

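The crop shows the three sockets with their fitted hexagon outlines lying well on the edges. Their poses are S1 (487,152.5) yaw 27°, S2 (562,150) yaw 5.5° and S3 (634,131) yaw 7°. Next is the stand.

Call:
{"api": "drive_tool", "payload": {
  "steps": [
    {"delta_pos": [0,-36,0],"yaw": -0.055,"hand": 94},
    {"delta_pos": [0,-36,0],"yaw": -0.055,"hand": 94},
    {"delta_pos": [0,-36,0],"yaw": -0.055,"hand": 94},
    {"delta_pos": [0,-36,0],"yaw": -0.055,"hand": 94},
    {"delta_pos": [0,-36,0],"yaw": -0.055,"hand": 94}
  ]
}}

```text
clock: 1.87
eef_pos: [538.5, -45.5, 264.4]
eef_rot: [-3.141, -0.0, 1.676]
wrist_force: [0.6, -0.3, 0.3]
finger_gap: 93.9
```

Call:
{"api": "drive_tool", "payload": {
  "steps": [
    {"delta_pos": [0,-36,0],"yaw": -0.055,"hand": 20},
    {"delta_pos": [0,-36,0],"yaw": -0.055,"hand": 20},
    {"delta_pos": [0,-36,0],"yaw": -0.055,"hand": 20},
    {"delta_pos": [0,-36,0],"yaw": -0.055,"hand": 20},
    {"delta_pos": [0,0,0],"yaw": 0,"hand": 20}
  ]
}}

```text
clock: 2.28
eef_pos: [538.5, -192.9, 263.8]
eef_rot: [-3.141, 0.001, 1.451]
wrist_force: [-1.0, -0.2, 0.6]
finger_gap: 64.1
```

Run:
```python
from h import *
c=shot('wrist','w2'); print(c['position'],c['attitude'],manip.read_state()['eef_pos'],manip.read_state()['eef_rot'])
```

```text
[ 546.3841855  -128.23353609  425.72646259] [ 2.91184961e+00  7.99696371e-04 -1.19904356e-01] [ 538.71952083 -190.49491345  263.83921195] [-3.14067187e+00 -2.08597977e-04  1.45405566e+00]
```

View pics/w2.png

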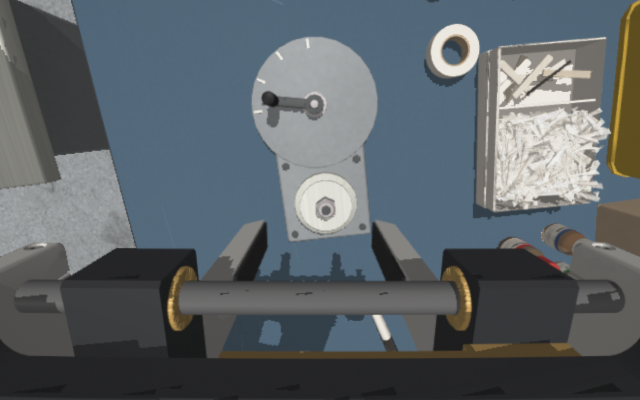

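Run:
```python
from h import *
c=load('w2');P=cloud(c);z=P[...,2]
f=c['frame'][:,:,::-1]
cv2.imwrite('pics/c4.png',cv2.resize(f[165:245,270:385],None,fx=6.5,fy=6.5,interpolation=cv2.INTER_CUBIC))
cv2.imwrite('pics/c5.png',cv2.resize(f[30:175,240:390],None,fx=4,fy=4,interpolation=cv2.INTER_CUBIC))
near=np.hypot(P[...,0]-541,P[...,1]+170)<170
def comp(m,n=3):
    k,l,s,ce=cv2.connectedComponentsWithStats((m&near).astype(np.uint8))
    for i in np.argsort(-s[1:,4])[:n]+1:
        q=P[l==i]; (x,y),r=cv2.minEnclosingCircle(q[:,:2].astype(np.float32)); print(ce[i].round(1),s[i,4],np.median(q,0).round(1),'circ',round(x,1),round(y,1),round(r,1))
for a,b in((10.8,14),(33,38),(48,52),(50,60),(60,66)): print(a,b); comp((z>a)&(z<b))
```

```text
10.8 14
[315.3 101.1] 10190 [545.7 -99.1  11.8] circ 543.0 -102.2 81.8
[285.7 165.9] 41 [ 495.  -176.4   12.6] circ 494.8 -176.4 4.8
[356.8 157.9] 39 [ 591.  -177.1   12.4] circ 591.0 -177.0 4.7
33 38
[325.8 204.3] 1646 [ 542.8 -228.6   34.6] circ 542.7 -231.4 33.8
[278.  100.5] 2 [499.9 -93.5  33.7] circ 499.9 -93.5 0.6
[277.  103.5] 2 [498.3 -97.   34.7] circ 498.3 -97.0 0.5
48 52
[326.2 207. ] 132 [ 543.4 -226.9   49.9] circ 543.0 -231.3 13.2
[274. 104.] 3 [496.3 -98.2  49.6] circ 496.6 -98.3 1.7
[276.  100.5] 2 [499.5 -94.7  49.8] circ 499.5 -94.7 0.5
50 60
[326.  208.6] 225 [ 542.6 -230.7   52.7] circ 542.2 -231.4 11.3
[273.2 100.6] 25 [498.3 -95.8  57.5] circ 493.7 -92.7 7.6
[271.  92.] 1 [496.4 -85.7  59.1] circ 496.4 -85.7 0.0
60 66
[268.  98.] 141 [492.4 -92.1  62. ] circ 492.3 -92.0 7.8
```

View pics/c4.png

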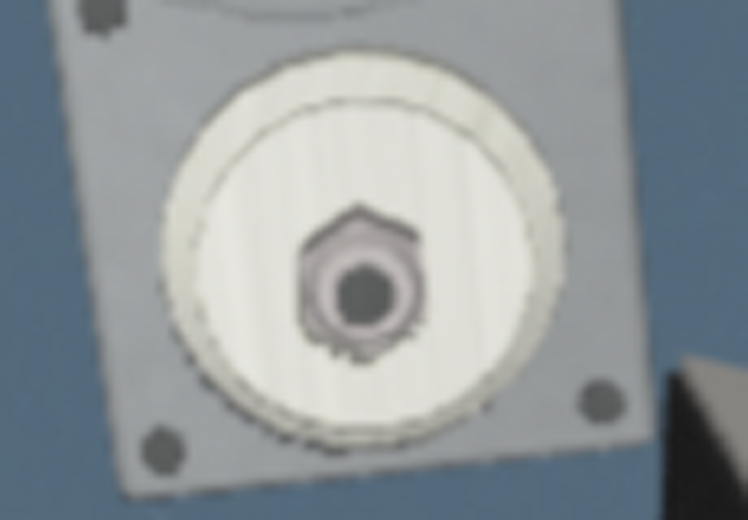

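View pics/c5.png

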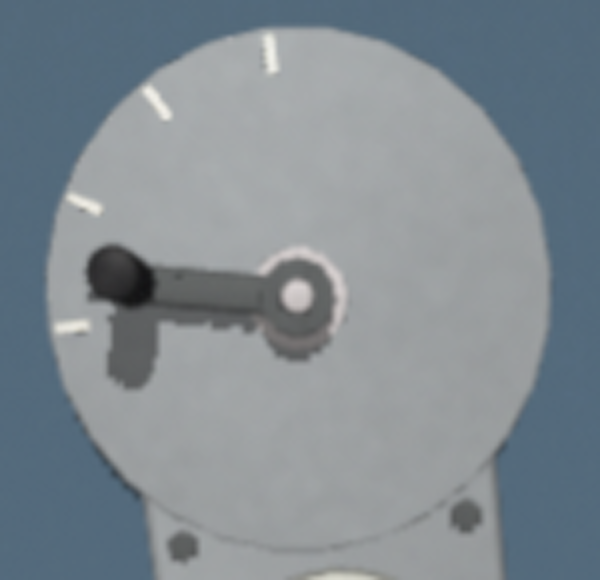

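Run:
```python
from h import *
c=load('w2')
pv=np.array([543.0,-102.2])
for u,v in((72,327),(85,204),(156,103),(270,53)):
    p=pix_at_z(c,240+u/4-.4,30+v/4-.4,13)[:2]-pv; print(p.round(1),np.hypot(*p).round(1),np.degrees(np.arctan2(p[1],-p[0])).round(1))
k=pix_at_z(c,268,98,62)[:2]-pv;print('knob',k,np.hypot(*k),np.degrees(np.arctan2(k[1],-k[0])))
for u,v in((364,295),):print(pix_at_z(c,270+u/6.5-.4,165+v/6.5-.4,56))
# pivot cap
print(pix_at_z(c,240+296/4-.4,30+295/4-.4,30))
# nut flats: left/right edges vertical directions, plate edges
for a in(((300,250),(300,325)),((418,240),(420,310)),):
    q=[pix_at_z(c,270+u/6.5,165+v/6.5,49)[:2] for u,v in a]; d=q[0]-q[1]; print('edge dir',np.degrees(np.arctan2(d[1],d[0])),q)
for a in(((65,130),(128,492)),((618,60),(652,430))):
    q=[pix_at_z(c,270+u/6.5,165+v/6.5,10)[:2] for u,v in a]; d=q[0]-q[1]; print('plate dir',np.degrees(np.arctan2(d[1],d[0])),q)
```

```text
[-73.8   0.4] 73.8 0.3
[-63.6  37.1] 73.6 30.3
[-36.9  63.9] 73.8 60.0
[ 0.2 73.9] 73.9 90.2
knob [-50.57688747  10.20927659] 51.597004507954274 11.412177717482688
[ 541.81571579 -231.60044971   56.        ]
[ 542.47425452 -101.8340633    30.        ]
edge dir 83.00634817217629 [array([ 530.89561171, -223.6707896 ]), array([ 529.05294744, -238.69184441])]
edge dir 85.36490279213353 [array([ 553.81293274, -224.41556759]), array([ 552.6740498 , -238.46290508])]
plate dir 91.2138797508864 [array([ 483.25213421, -201.70086822]), array([ 484.98807274, -283.62584432])]
plate dir 90.26427266378496 [array([ 600.35213871, -200.77153636]), array([ 600.73164385, -283.0497731 ])]
```

The wrist picture shows the pivot cap at (314,103), the knob at (268,98) and the nut at (326,209). The bars measure 0.3, 30.3, 60.0 and 90.2 degrees, so the stand yaw is about 0. The knob stands at 11.4°. The target knob position at 60° is about (517,-57).

Call:
{"api": "drive_tool", "payload": {
  "steps": [
    {"delta_pos": [-8,16.5,-15],"yaw": 0.107,"hand": 44},
    {"delta_pos": [-8,16.5,-15],"yaw": 0.107,"hand": 44},
    {"delta_pos": [-8,16.5,-15],"yaw": 0.107,"hand": 44},
    {"delta_pos": [-8,16.5,-15],"yaw": 0.107,"hand": 44},
    {"delta_pos": [-8,16.5,-15],"yaw": 0.107,"hand": 44}
  ]
}}

```text
clock: 2.75
eef_pos: [498.4, -104.0, 188.8]
eef_rot: [3.142, -0.0, 2.0]
wrist_force: [1.2, -0.1, -0.8]
finger_gap: 43.8
```

Call:
{"api": "drive_tool", "payload": {
  "steps": [
    {"delta_pos": [-8,16.5,-15],"yaw": 0.107,"hand": 44},
    {"delta_pos": [0,0,0],"yaw": 0,"hand": 44},
    {"delta_pos": [0,0,0],"yaw": 0,"hand": 44}
  ]
}}

```text
clock: 3.0
eef_pos: [490.9, -88.3, 174.5]
eef_rot: [-3.141, -0.0, 2.1]
wrist_force: [-0.2, 0.1, -0.1]
finger_gap: 44.3
```

Call:
{"api": "drive_tool", "payload": {
  "steps": [
    {"delta_pos": [1.4,-3.7,-30],"yaw": 0,"hand": 44},
    {"delta_pos": [0,0,-35],"yaw": 0,"hand": 44},
    {"delta_pos": [0,0,-35],"yaw": 0,"hand": 44},
    {"delta_pos": [0,0,-18],"yaw": 0,"hand": 44},
    {"delta_pos": [0,0,-9],"yaw": 0,"hand": 44}
  ]
}}

```text
clock: 3.42
eef_pos: [492.2, -93.6, 45.7]
eef_rot: [-3.14, -0.002, 2.097]
wrist_force: [0.8, -0.3, 0.2]
finger_gap: 44.1
```

Call:
{"api": "drive_tool", "payload": {
  "squeeze": 15,
  "steps": [
    {"delta_pos": [0,0,0],"yaw": 0,"hand": 8},
    {"delta_pos": [0,0,0],"yaw": 0,"hand": 8},
    {"delta_pos": [0,0,0],"yaw": 0,"hand": 8},
    {"delta_pos": [0,0,0],"yaw": 0,"hand": 8},
    {"delta_pos": [0,0,0],"yaw": 0,"hand": 8}
  ]
}}

```text
clock: 3.83
eef_pos: [493.3, -93.8, 48.7]
eef_rot: [3.14, 0.002, 2.099]
wrist_force: [-0.2, -0.6, 3.1]
finger_gap: 15.6
```

Call:
{"api": "drive_tool", "payload": {
  "steps": [
    {"delta_pos": [2.5,8.7,0],"yaw": 0,"hand": 8},
    {"delta_pos": [4,8.1,0],"yaw": 0,"hand": 8},
    {"delta_pos": [5.3,7.3,0],"yaw": 0,"hand": 8},
    {"delta_pos": [6.5,6.3,0],"yaw": 0,"hand": 8},
    {"delta_pos": [6.7,4.6,0],"yaw": 0,"hand": 8}
  ]
}}

```text
clock: 4.25
eef_pos: [517.2, -58.0, 47.9]
eef_rot: [-3.14, -0.001, 2.099]
wrist_force: [-5.4, -1.2, 2.6]
finger_gap: 15.5
```

Call:
{"api": "drive_tool", "payload": {
  "steps": [
    {"delta_pos": [0,0,0],"yaw": 0,"hand": 8},
    {"delta_pos": [0,0,0],"yaw": 0,"hand": 8},
    {"delta_pos": [0,0,0],"yaw": 0,"hand": 8}
  ]
}}

```text
clock: 4.5
eef_pos: [517.4, -57.9, 47.8]
eef_rot: [3.141, -0.001, 2.099]
wrist_force: [-2.3, 6.5, 3.8]
finger_gap: 15.4
```

Run:
```python
from h import *
c=shot('scene','s2')
f=c['frame'][:,:,::-1]
cv2.imwrite('pics/c6.png',cv2.resize(f[160:300,230:380],None,fx=4,fy=4,interpolation=cv2.INTER_CUBIC))
print(manip.read_state()['eef_pos'],manip.read_state()['finger_gap'])
```

```text
[517.42181055 -57.96864625  47.85168917] 15.960838358245365
```

View pics/c6.png

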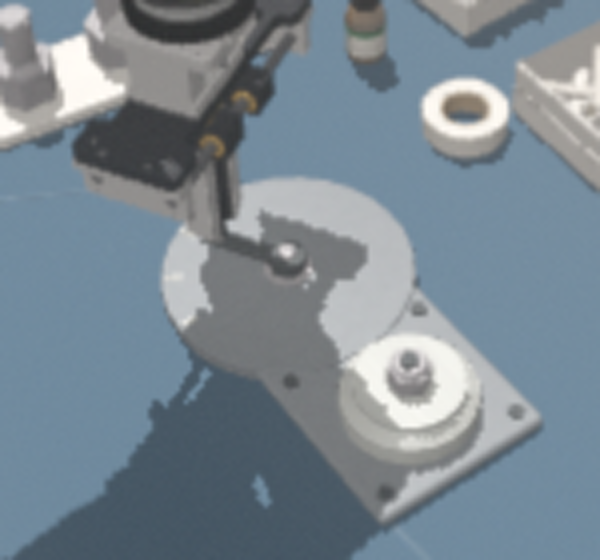

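The crop shows the arm turned, with the knob held at about (225,235). I'll release it, lift, and check the angle.

Call:
{"api": "drive_tool", "payload": {
  "steps": [
    {"delta_pos": [0,0,0],"yaw": 0,"hand": 44},
    {"delta_pos": [0,0,0],"yaw": 0,"hand": 44},
    {"delta_pos": [0,0,0],"yaw": 0,"hand": 44},
    {"delta_pos": [0,0,0],"yaw": 0,"hand": 44},
    {"delta_pos": [0,0,10],"yaw": 0,"hand": 44}
  ]
}}

```text
clock: 4.97
eef_pos: [516.7, -58.7, 56.4]
eef_rot: [-3.14, -0.002, 2.099]
wrist_force: [0.2, -1.1, -0.4]
finger_gap: 43.0
```

Call:
{"api": "drive_tool", "payload": {
  "steps": [
    {"delta_pos": [0,0,30],"yaw": 0,"hand": 44},
    {"delta_pos": [0,0,40],"yaw": 0,"hand": 44},
    {"delta_pos": [0,-20,35],"yaw": 0,"hand": 44},
    {"delta_pos": [0,-20,35],"yaw": 0,"hand": 44},
    {"delta_pos": [0,0,0],"yaw": 0,"hand": 44}
  ]
}}

```text
clock: 5.38
eef_pos: [519.6, -101.5, 205.1]
eef_rot: [3.134, 0.008, 2.097]
wrist_force: [0.7, 0.5, 1.1]
finger_gap: 43.8
```

Run:
```python
from h import *
c=shot('wrist','w3');P=cloud(c);z=P[...,2]
m=(z>58)&(z<66)&(np.hypot(P[...,0]-543,P[...,1]+102)<75)
k,l,s,ce=cv2.connectedComponentsWithStats(m.astype(np.uint8))
for i in range(1,k):
    if s[i,4]>30:
        kn=pix_at_z(c,*ce[i],62)[:2]-[543,-102.2]; print(ce[i],s[i,4],kn,np.hypot(*kn),np.degrees(np.arctan2(kn[1],-kn[0])))
print(manip.read_state()['eef_pos'],manip.read_state()['eef_rot'])
```

```text
[338.71859296 149.38190955] 199 [-26.53464089  45.90743219] 53.02432930097206 59.971951999732546
[ 518.68594263 -100.22698106  201.54882899] [3.1368555  0.00499497 2.09699768]
```

View pics/w3.png

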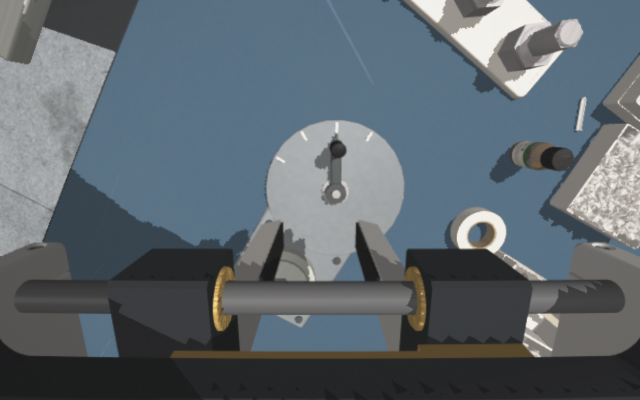

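The lever is at 60.0° (knob at pixel (338,149), lined up with the third bar). Next is socket 2, the middle one.

Call:
{"api": "drive_tool", "payload": {
  "steps": [
    {"delta_pos": [5,31,0],"yaw": -0.054,"hand": 44},
    {"delta_pos": [5,31,0],"yaw": -0.054,"hand": 44},
    {"delta_pos": [5,31,0],"yaw": -0.054,"hand": 44},
    {"delta_pos": [5,31,0],"yaw": -0.054,"hand": 44},
    {"delta_pos": [5,31,0],"yaw": -0.054,"hand": 44}
  ]
}}

```text
clock: 5.85
eef_pos: [542.1, 58.1, 196.9]
eef_rot: [-3.14, -0.0, 1.826]
wrist_force: [-0.0, -1.0, 0.7]
finger_gap: 43.8
```

Call:
{"api": "drive_tool", "payload": {
  "steps": [
    {"delta_pos": [5,31,0],"yaw": -0.054,"hand": 44},
    {"delta_pos": [5,31,0],"yaw": -0.054,"hand": 44},
    {"delta_pos": [8,33,-10],"yaw": -0.052,"hand": 44},
    {"delta_pos": [0,0,0],"yaw": 0,"hand": 44},
    {"delta_pos": [0,0,0],"yaw": 0,"hand": 44}
  ]
}}

```text
clock: 6.27
eef_pos: [559.8, 152.7, 186.1]
eef_rot: [-3.139, 0.0, 1.672]
wrist_force: [0.6, -0.6, -0.6]
finger_gap: 43.7
```

Call:
{"api": "drive_tool", "payload": {
  "steps": [
    {"delta_pos": [2.2,-2.5,-20],"yaw": -0.005,"hand": 44},
    {"delta_pos": [0,0,-30],"yaw": 0,"hand": 44},
    {"delta_pos": [0,0,-20],"yaw": 0,"hand": 44},
    {"delta_pos": [0,0,0],"yaw": 0,"hand": 44}
  ]
}}

```text
clock: 6.6
eef_pos: [560.7, 147.4, 113.5]
eef_rot: [-3.135, 0.001, 1.663]
wrist_force: [-0.8, -0.5, -1.0]
finger_gap: 44.0
```

Run:
```python
from h import *
c=shot('wrist','w4'); s=manip.read_state(); print(s['eef_pos'],s['eef_rot'])
```

```text
[561.77821366 147.76488042 116.10298937] [-3.13788328e+00  4.72919329e-04  1.66338050e+00]
```

View pics/w4.png

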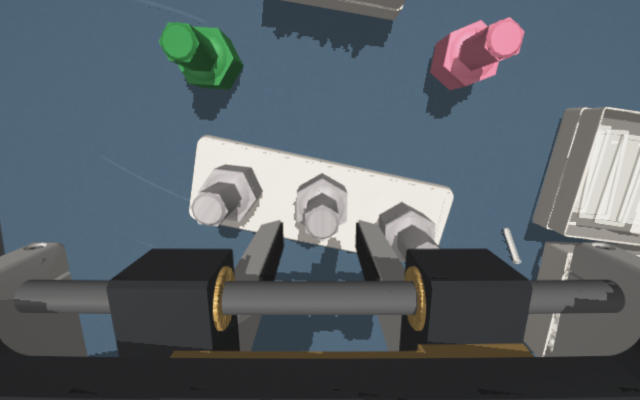

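Run:
```python
from h import *
c=load('w4');P=cloud(c)
for x,y in((487,152.9),(561.7,150.4),(633.6,131.4)):
    r=fitsock(c,P,x,y); yw=(np.degrees(r.x[2])+30)%60-30; print(r.x[:2].round(1),yw.round(1),r.fun.round(3))
s=manip.read_state(); 
print(s['eef_pos'],s['eef_rot'][2]); print(proj(c,[[561.8,147.8,82],[562,150,82],[561.8,147.8,99]]))
```

```text
[486.8 152.2] 29.2 0.034
[562.2 149.8] 4.4 0.029
[634.5 133.2] -7.9 0.348
[561.77821366 147.76488042 116.10298937] 1.663380499745359
[[321.25350147 225.92317009]
 [321.87295921 222.77320819]
 [321.25961208 234.91208759]]
```

Call:
{"api": "drive_tool", "payload": {
  "steps": [
    {"delta_pos": [0.4,2,-20],"yaw": 0,"hand": 44},
    {"delta_pos": [0,0,-20],"yaw": 0,"hand": 44},
    {"delta_pos": [0,0,-12],"yaw": 0,"hand": 44},
    {"delta_pos": [0,0,0],"yaw": 0,"hand": 44}
  ]
}}

```text
clock: 6.98
eef_pos: [562.6, 150.3, 64.4]
eef_rot: [-3.139, 0.0, 1.664]
wrist_force: [-0.4, 0.6, -0.5]
finger_gap: 43.9
```

Run:
```python
from h import *
s=manip.read_state(); print(s['eef_pos'],s['eef_rot'],s['wrist_force'])
```

```text
[562.55786394 150.29347811  64.43279934] [-3.13928613e+00  2.92233975e-04  1.66355374e+00] [-0.36173636  0.61446086 -0.5426066 ]
```

Close with a firm grip.

Call:
{"api": "drive_tool", "payload": {
  "squeeze": 25,
  "steps": [
    {"delta_pos": [0,0,0],"yaw": 0,"hand": 15},
    {"delta_pos": [0,0,0],"yaw": 0,"hand": 15},
    {"delta_pos": [0,0,0],"yaw": 0,"hand": 15},
    {"delta_pos": [0,0,0],"yaw": 0,"hand": 15},
    {"delta_pos": [0,0,0],"yaw": 0,"hand": 15}
  ]
}}

```text
clock: 7.4
eef_pos: [563.5, 150.9, 66.5]
eef_rot: [3.14, -0.0, 1.664]
wrist_force: [-1.8, -0.2, 6.8]
finger_gap: 22.3
```

Call:
{"api": "drive_tool", "payload": {
  "steps": [
    {"delta_pos": [0,0,0],"yaw": 0,"hand": 15},
    {"delta_pos": [0,0,5],"yaw": 0,"hand": 15},
    {"delta_pos": [0,0,20],"yaw": 0,"hand": 15},
    {"delta_pos": [0,0,35],"yaw": 0,"hand": 15},
    {"delta_pos": [0,0,35],"yaw": 0,"hand": 15}
  ]
}}

```text
clock: 7.82
eef_pos: [562.4, 150.7, 161.0]
eef_rot: [-3.139, 0.0, 1.664]
wrist_force: [0.9, 0.5, -1.8]
finger_gap: 21.5
```

Call:
{"api": "drive_tool", "payload": {
  "steps": [
    {"delta_pos": [-2,-35,0],"yaw": -0.009,"hand": 15},
    {"delta_pos": [-2,-35,0],"yaw": -0.009,"hand": 15},
    {"delta_pos": [-2,-35,0],"yaw": -0.009,"hand": 15},
    {"delta_pos": [-2,-35,0],"yaw": -0.009,"hand": 15},
    {"delta_pos": [-2,-35,0],"yaw": -0.009,"hand": 15}
  ]
}}

```text
clock: 8.23
eef_pos: [552.7, -25.7, 160.7]
eef_rot: [3.142, 0.0, 1.619]
wrist_force: [0.6, 0.1, -2.4]
finger_gap: 21.6
```

Call:
{"api": "drive_tool", "payload": {
  "steps": [
    {"delta_pos": [-2,-35,0],"yaw": -0.009,"hand": 15},
    {"delta_pos": [-2,-35,0],"yaw": -0.009,"hand": 15},
    {"delta_pos": [-2,-35,0],"yaw": -0.009,"hand": 15},
    {"delta_pos": [-2,-35,0],"yaw": -0.009,"hand": 15},
    {"delta_pos": [-2,-35,0],"yaw": -0.009,"hand": 15}
  ]
}}

```text
clock: 8.65
eef_pos: [542.7, -200.8, 160.7]
eef_rot: [-3.142, -0.0, 1.573]
wrist_force: [1.0, 0.3, -1.3]
finger_gap: 21.8
```

Call:
{"api": "drive_tool", "payload": {
  "steps": [
    {"delta_pos": [0,-25,0],"yaw": -0.003,"hand": 15},
    {"delta_pos": [0,0,0],"yaw": 0,"hand": 15},
    {"delta_pos": [0,0,0],"yaw": 0,"hand": 15}
  ]
}}

```text
clock: 8.9
eef_pos: [542.8, -225.2, 160.3]
eef_rot: [-3.141, -0.0, 1.569]
wrist_force: [-0.0, 0.7, -3.0]
finger_gap: 21.7
```

Run:
```python
from h import *
c=shot('scene','s5');d=shot('side','d5');e=shot('wrist','w5'); s=manip.read_state(); print(s['eef_pos'],s['eef_rot'],s['wrist_force'])
f=c['frame'][:,:,::-1]; g=d['frame'][:,:,::-1]
p=proj(c,[[542,-231,60]])[0].astype(int);q=proj(d,[[542,-231,60]])[0].astype(int); print(p,q)
a=cv2.resize(f[p[1]-60:p[1]+35,p[0]-50:p[0]+50],None,fx=5,fy=5,interpolation=cv2.INTER_CUBIC)[:,50:450]
b=cv2.resize(g[q[1]-60:q[1]+35,q[0]-50:q[0]+50],None,fx=5,fy=5,interpolation=cv2.INTER_CUBIC)[:,50:450]
cv2.imwrite('pics/c7.png',np.hstack([a,b]))
```

```text
[ 543.22322862 -223.21217182  160.48853784] [-3.14135028e+00 -2.27898784e-04  1.57179034e+00] [ 0.40817181 -0.36946399 -2.71868989]
[332 248] [337 183]
```

View pics/c7.png

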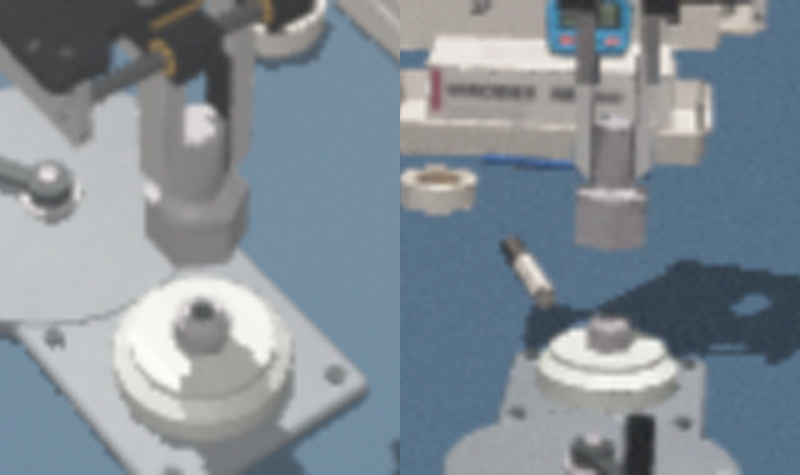

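View pics/w5.png

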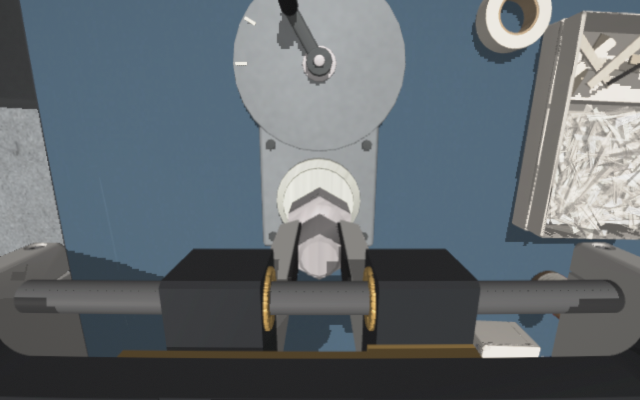

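The left crop (scene) shows the held socket above and slightly left of the nut, and the right crop (side) shows it upright. Next I centre it over the nut and lower.

Call:
{"api": "drive_tool", "payload": {
  "steps": [
    {"delta_pos": [-0.4,-8,-15],"yaw": 0,"hand": 15},
    {"delta_pos": [0,0,-15],"yaw": 0,"hand": 15},
    {"delta_pos": [0,0,0],"yaw": 0,"hand": 15},
    {"delta_pos": [0,0,0],"yaw": 0,"hand": 15},
    {"delta_pos": [0,0,0],"yaw": 0,"hand": 15}
  ]
}}

```text
clock: 9.47
eef_pos: [543.2, -231.6, 131.4]
eef_rot: [3.141, 0.0, 1.572]
wrist_force: [0.2, -0.7, -2.5]
finger_gap: 22.0
```

Run:
```python
from h import *
c=shot('scene','s6');d=shot('side','d6'); s=manip.read_state(); print(s['eef_pos'],s['eef_rot'],s['wrist_force'])
f=c['frame'][:,:,::-1]; g=d['frame'][:,:,::-1]
out=[]
for k,im in((c,f),(d,g)):
    p=proj(k,[[542,-231,60]])[0].astype(int)
    im=cv2.resize(im,None,fx=5,fy=5,interpolation=cv2.INTER_CUBIC)
    for x,y,z0 in((542.7,-231.8,35),):
        ci=np.array([[x+34*np.cos(t),y+34*np.sin(t),35] for t in np.arange(0,6.28,.1)])
        cv2.polylines(im,[((proj(k,ci)+.5)*5).astype(np.int32)],True,(0,255,0),1)
        cv2.polylines(im,[((proj(k,hexpts(24,x,y,0,[49]))+.5)*5).astype(np.int32)],True,(0,0,255),1)
    z=s['eef_pos'][2]-55.5; x,y=s['eef_pos'][:2]
    for zz,af in((z,40),(z+30,40),(z+72,22)): cv2.polylines(im,[((proj(k,hexpts(af,x,y-.7,0,[zz]))+.5)*5).astype(np.int32)],True,(0,255,255),1)
    out.append(im[p[1]*5-300:p[1]*5+200,p[0]*5-200:p[0]*5+200])
cv2.imwrite('pics/c8.png',np.hstack(out))
```

```text
[ 543.24130266 -231.89121941  131.53543983] [3.14029207e+00 6.21506036e-04 1.57141095e+00] [-0.39433003  0.37440866 -2.88129783]
```

View pics/c8.png

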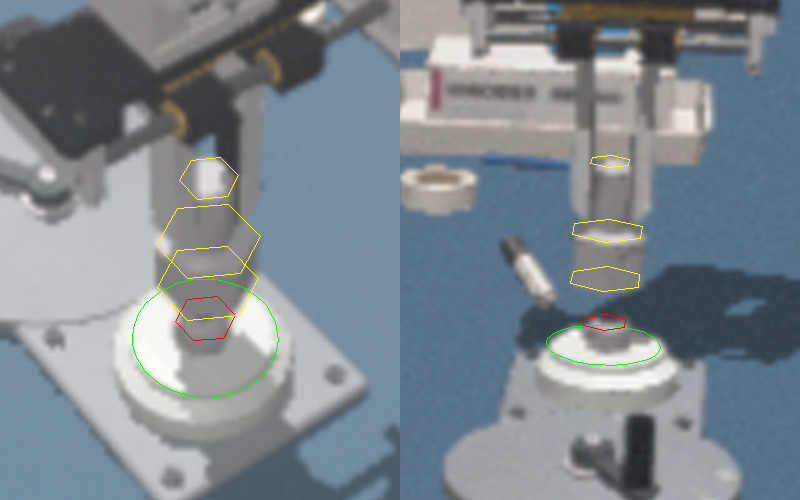

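Call:
{"api": "drive_tool", "payload": {
  "steps": [
    {"delta_pos": [0,0.3,-10],"yaw": 0,"hand": 15},
    {"delta_pos": [0,0,-8],"yaw": 0,"hand": 15},
    {"delta_pos": [0,0,-4],"yaw": 0,"hand": 15},
    {"delta_pos": [0,0,-3],"yaw": 0,"hand": 15},
    {"delta_pos": [0,0,-2],"yaw": 0,"hand": 15}
  ]
}}

```text
clock: 9.98
eef_pos: [543.2, -232.5, 105.6]
eef_rot: [3.14, 0.002, 1.571]
wrist_force: [-11.0, 0.8, 35.3]
finger_gap: 21.8
```

Call:
{"api": "drive_tool", "payload": {
  "steps": [
    {"delta_pos": [0,0,-2],"yaw": 0,"hand": 15},
    {"delta_pos": [0,0,-2],"yaw": 0,"hand": 15},
    {"delta_pos": [0,0,0],"yaw": 0,"hand": 15}
  ]
}}

```text
clock: 10.23
eef_pos: [543.7, -233.3, 103.4]
eef_rot: [3.138, 0.004, 1.571]
wrist_force: [-11.1, -0.7, 34.9]
finger_gap: 22.5
```

Call:
{"api": "drive_tool", "payload": {
  "steps": [
    {"delta_pos": [0,0,4],"yaw": 0,"hand": 15},
    {"delta_pos": [-1.5,0.8,2],"yaw": 0,"hand": 15},
    {"delta_pos": [0,0,0],"yaw": 0,"hand": 15},
    {"delta_pos": [0,0,0],"yaw": 0,"hand": 15}
  ]
}}

```text
clock: 10.57
eef_pos: [541.6, -231.5, 105.7]
eef_rot: [3.14, 0.001, 1.571]
wrist_force: [0.5, -3.5, 4.6]
finger_gap: 22.0
```

Call:
{"api": "drive_tool", "payload": {
  "steps": [
    {"delta_pos": [0,0,-2],"yaw": 0,"hand": 15},
    {"delta_pos": [0,0,-2],"yaw": 0,"hand": 15},
    {"delta_pos": [0,0,0],"yaw": 0,"hand": 15},
    {"delta_pos": [0,0,0],"yaw": 0,"hand": 15}
  ]
}}

```text
clock: 10.9
eef_pos: [542.2, -231.8, 103.7]
eef_rot: [3.139, 0.002, 1.571]
wrist_force: [-3.7, -1.6, 23.4]
finger_gap: 22.0
```

```bash
cat > look.py <<'E'
from h import *
import sys
t=sys.argv[1]
c=shot('scene','s'+t);d=shot('side','d'+t); s=manip.read_state(); print(s['clock'],s['eef_pos'],s['eef_rot'],s['wrist_force'],s['finger_gap'])
out=[]
for k in(c,d):
    im=k['frame'][:,:,::-1]
    p=proj(k,[[542,-231,60]])[0].astype(int)
    out.append(cv2.resize(im[p[1]-50:p[1]+35,p[0]-33:p[0]+33],None,fx=6,fy=6,interpolation=cv2.INTER_CUBIC))
cv2.imwrite(f'pics/l{t}.png',np.hstack(out))
E
python3 look.py 7
```

```text
11.0 [ 542.15525194 -231.78777871  103.65926734] [3.13865654e+00 2.07065838e-03 1.57083898e+00] [-3.53858378 -2.21423794 22.27320606] 21.96177362516549
```

View pics/l7.png

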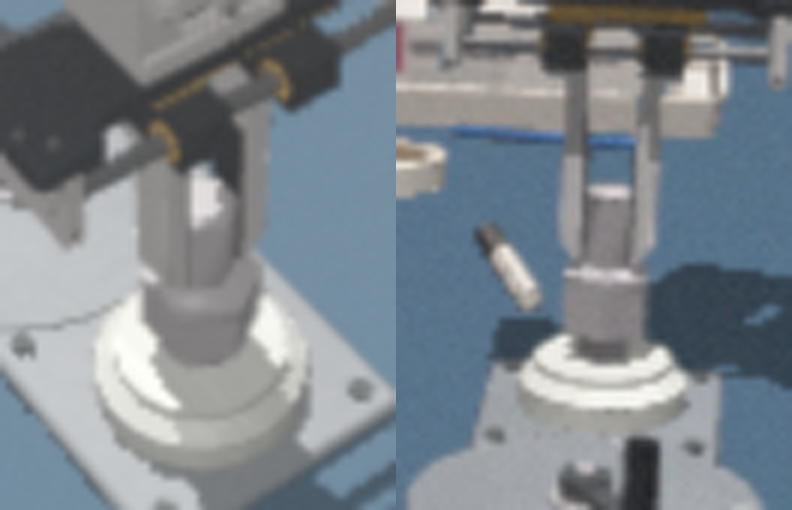

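The socket is standing off the hub: the nut shows below the barrel at (605,350). I'll wiggle it lightly before judging it.

Call:
{"api": "drive_tool", "payload": {
  "steps": [
    {"delta_pos": [0,0,0],"yaw": 0.06,"hand": 15},
    {"delta_pos": [0.8,0,0],"yaw": 0,"hand": 15},
    {"delta_pos": [-1.6,0,0],"yaw": -0.06,"hand": 15},
    {"delta_pos": [0.8,0.8,0],"yaw": -0.06,"hand": 15},
    {"delta_pos": [0,-1.6,-0.5],"yaw": 0,"hand": 15}
  ]
}}

```text
clock: 11.42
eef_pos: [542.2, -232.1, 103.3]
eef_rot: [3.139, 0.001, 1.507]
wrist_force: [-6.7, 6.2, 29.3]
finger_gap: 22.0
```

Call:
{"api": "drive_tool", "payload": {
  "steps": [
    {"delta_pos": [0,0.8,0],"yaw": 0.06,"hand": 15},
    {"delta_pos": [0,0,0],"yaw": 0,"hand": 15},
    {"delta_pos": [0,0,0],"yaw": 0,"hand": 15}
  ]
}}

```text
clock: 11.67
eef_pos: [542.1, -231.7, 103.2]
eef_rot: [3.139, 0.002, 1.571]
wrist_force: [-4.8, -1.9, 24.0]
finger_gap: 22.1
```

Socket 2 does not fit; it stops about 14 mm above the hub. I'll take it back to its place.

Call:
{"api": "drive_tool", "payload": {
  "steps": [
    {"delta_pos": [0,0,15],"yaw": 0,"hand": 15},
    {"delta_pos": [0,0,40],"yaw": 0,"hand": 15},
    {"delta_pos": [2,35,3],"yaw": 0.009,"hand": 15},
    {"delta_pos": [2,35,0],"yaw": 0.009,"hand": 15},
    {"delta_pos": [2,35,0],"yaw": 0.009,"hand": 15}
  ]
}}

```text
clock: 12.08
eef_pos: [546.8, -124.6, 158.5]
eef_rot: [-3.141, -0.001, 1.597]
wrist_force: [-0.9, -0.7, -2.9]
finger_gap: 21.7
```

Call:
{"api": "drive_tool", "payload": {
  "steps": [
    {"delta_pos": [2,35,0],"yaw": 0.009,"hand": 15},
    {"delta_pos": [2,35,0],"yaw": 0.009,"hand": 15},
    {"delta_pos": [2,35,0],"yaw": 0.009,"hand": 15},
    {"delta_pos": [2,35,0],"yaw": 0.009,"hand": 15},
    {"delta_pos": [2,35,0],"yaw": 0.009,"hand": 15}
  ]
}}

```text
clock: 12.5
eef_pos: [556.5, 51.0, 157.9]
eef_rot: [-3.139, -0.001, 1.643]
wrist_force: [1.1, -0.7, -2.3]
finger_gap: 21.6
```

Call:
{"api": "drive_tool", "payload": {
  "steps": [
    {"delta_pos": [2,35,0],"yaw": 0.009,"hand": 15},
    {"delta_pos": [2,35,0],"yaw": 0.009,"hand": 15},
    {"delta_pos": [0,30,0],"yaw": 0.003,"hand": 15},
    {"delta_pos": [0,0,0],"yaw": 0,"hand": 15},
    {"delta_pos": [0,0,0],"yaw": 0,"hand": 15}
  ]
}}

```text
clock: 12.92
eef_pos: [560.5, 150.5, 157.7]
eef_rot: [-3.139, -0.0, 1.666]
wrist_force: [-0.7, -0.8, -2.7]
finger_gap: 21.9
```

Call:
{"api": "drive_tool", "payload": {
  "steps": [
    {"delta_pos": [2,0,-30],"yaw": 0,"hand": 15},
    {"delta_pos": [0,0,-30],"yaw": 0,"hand": 15},
    {"delta_pos": [0,0,-20],"yaw": 0,"hand": 15},
    {"delta_pos": [0,0,-6],"yaw": 0,"hand": 15},
    {"delta_pos": [0,0,-3],"yaw": 0,"hand": 15}
  ]
}}

```text
clock: 13.33
eef_pos: [562.7, 148.1, 68.7]
eef_rot: [-3.139, 0.0, 1.663]
wrist_force: [0.4, -0.1, -2.9]
finger_gap: 21.8
```

Call:
{"api": "drive_tool", "payload": {
  "steps": [
    {"delta_pos": [0,0,-1.5],"yaw": 0,"hand": 15},
    {"delta_pos": [0,0,0],"yaw": 0,"hand": 15}
  ]
}}

```text
clock: 13.5
eef_pos: [563.8, 148.7, 69.4]
eef_rot: [3.14, -0.0, 1.663]
wrist_force: [0.4, 0.2, -2.4]
finger_gap: 21.9
```

Call:
{"api": "drive_tool", "payload": {
  "steps": [
    {"delta_pos": [0,0,-2],"yaw": 0,"hand": 15},
    {"delta_pos": [0,0,0],"yaw": 0,"hand": 15},
    {"delta_pos": [0,0,0],"yaw": 0,"hand": 15}
  ]
}}

```text
clock: 13.75
eef_pos: [563.5, 149.0, 67.0]
eef_rot: [3.141, -0.0, 1.664]
wrist_force: [-0.4, 0.6, -3.0]
finger_gap: 21.7
```

Call:
{"api": "drive_tool", "payload": {
  "steps": [
    {"delta_pos": [0,0,-1],"yaw": 0,"hand": 15},
    {"delta_pos": [0,0,0],"yaw": 0,"hand": 15},
    {"delta_pos": [0,0,0],"yaw": 0,"hand": 15}
  ]
}}

```text
clock: 14.0
eef_pos: [563.3, 149.0, 65.5]
eef_rot: [3.142, -0.0, 1.664]
wrist_force: [1.0, -0.4, -3.2]
finger_gap: 22.1
```

Call:
{"api": "drive_tool", "payload": {
  "steps": [
    {"delta_pos": [0,0,-1],"yaw": 0,"hand": 15},
    {"delta_pos": [0,0,0],"yaw": 0,"hand": 15},
    {"delta_pos": [0,0,0],"yaw": 0,"hand": 15}
  ]
}}

```text
clock: 14.25
eef_pos: [563.2, 148.9, 64.4]
eef_rot: [-3.141, 0.0, 1.664]
wrist_force: [-0.6, 0.6, -2.4]
finger_gap: 21.9
```

Call:
{"api": "drive_tool", "payload": {
  "steps": [
    {"delta_pos": [0,0,-0.5],"yaw": 0,"hand": 15},
    {"delta_pos": [0,0,0],"yaw": 0,"hand": 15},
    {"delta_pos": [0,0,0],"yaw": 0,"hand": 15}
  ]
}}

```text
clock: 14.5
eef_pos: [563.3, 149.0, 64.1]
eef_rot: [3.141, -0.0, 1.664]
wrist_force: [-0.6, 0.7, 0.9]
finger_gap: 22.0
```

Contact with the slab at TCP z 64. Release and lift.

Call:
{"api": "drive_tool", "payload": {
  "steps": [
    {"delta_pos": [0,0,0],"yaw": 0,"hand": 44},
    {"delta_pos": [0,0,0],"yaw": 0,"hand": 44},
    {"delta_pos": [0,0,0],"yaw": 0,"hand": 44},
    {"delta_pos": [0,0,10],"yaw": 0,"hand": 44},
    {"delta_pos": [0,0,30],"yaw": 0,"hand": 44}
  ]
}}

```text
clock: 14.92
eef_pos: [561.5, 148.5, 101.4]
eef_rot: [-3.135, 0.001, 1.664]
wrist_force: [0.2, -0.3, 0.6]
finger_gap: 44.0
```

Call:
{"api": "drive_tool", "payload": {
  "steps": [
    {"delta_pos": [-19,0,20],"yaw": 0.1,"hand": 44},
    {"delta_pos": [-19,0,5],"yaw": 0.1,"hand": 44},
    {"delta_pos": [-19,0,0],"yaw": 0.1,"hand": 44},
    {"delta_pos": [-19,1,0],"yaw": 0.1,"hand": 44},
    {"delta_pos": [0,0,0],"yaw": 0,"hand": 44}
  ]
}}

```text
clock: 15.33
eef_pos: [485.1, 150.1, 129.9]
eef_rot: [3.142, -0.0, 2.071]
wrist_force: [0.4, 0.1, -0.7]
finger_gap: 43.5
```

Run:
```python
from h import *
c=shot('wrist','w8');P=cloud(c)
for x,y in((487,152.9),(562,150),(634.5,131.4)):
    r=fitsock(c,P,x,y); yw=(np.degrees(r.x[2])+30)%60-30; print(r.x[:2].round(1),yw.round(1),r.fun.round(3))
s=manip.read_state(); 
print(s['eef_pos'],s['eef_rot'])
```

```text
[486.9 152.4] 28.2 0.031
[548.6 164.8] -1.6 0.543
[634.5 131.4] -30.0 1.0
[486.64998556 150.11758663 130.04854415] [3.14058225e+00 2.77997915e-04 2.06476162e+00]
```

View pics/w8.png

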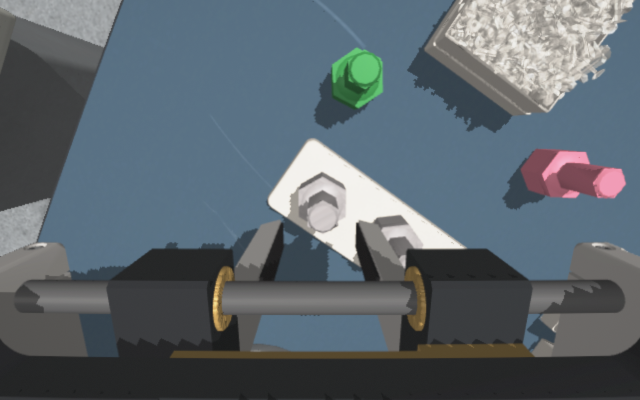

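S1 stands at pixel (322,205), between the fingers, and S2 is upright behind the right finger. I'll go down on S1.

Call:
{"api": "drive_tool", "payload": {
  "steps": [
    {"delta_pos": [0.4,2.3,-25],"yaw": 0,"hand": 44},
    {"delta_pos": [0,0,-25],"yaw": 0,"hand": 44},
    {"delta_pos": [0,0,-15.5],"yaw": 0,"hand": 44},
    {"delta_pos": [0,0,0],"yaw": 0,"hand": 44},
    {"delta_pos": [0,0,0],"yaw": 0,"hand": 44}
  ]
}}

```text
clock: 15.8
eef_pos: [488.1, 152.2, 63.6]
eef_rot: [-3.141, -0.0, 2.062]
wrist_force: [-0.5, -0.9, -0.0]
finger_gap: 44.3
```

Call:
{"api": "drive_tool", "payload": {
  "squeeze": 25,
  "steps": [
    {"delta_pos": [0,0,0],"yaw": 0,"hand": 15},
    {"delta_pos": [0,0,0],"yaw": 0,"hand": 15},
    {"delta_pos": [0,0,0],"yaw": 0,"hand": 15},
    {"delta_pos": [0,0,0],"yaw": 0,"hand": 15},
    {"delta_pos": [0,0,0],"yaw": 0,"hand": 15}
  ]
}}

```text
clock: 16.22
eef_pos: [488.0, 152.3, 64.1]
eef_rot: [3.141, 0.0, 2.064]
wrist_force: [-0.4, -0.8, 5.0]
finger_gap: 21.8
```

Call:
{"api": "drive_tool", "payload": {
  "steps": [
    {"delta_pos": [0,0,0],"yaw": 0,"hand": 15},
    {"delta_pos": [0,0,5],"yaw": 0,"hand": 15},
    {"delta_pos": [0,0,20],"yaw": 0,"hand": 15},
    {"delta_pos": [0,0,35],"yaw": 0,"hand": 15},
    {"delta_pos": [0,0,35],"yaw": 0,"hand": 15}
  ]
}}

```text
clock: 16.63
eef_pos: [486.9, 152.1, 159.1]
eef_rot: [-3.139, -0.001, 2.064]
wrist_force: [0.2, 0.7, -0.9]
finger_gap: 21.4
```

Call:
{"api": "drive_tool", "payload": {
  "steps": [
    {"delta_pos": [5,-35,0],"yaw": -0.045,"hand": 15},
    {"delta_pos": [5,-35,0],"yaw": -0.045,"hand": 15},
    {"delta_pos": [5,-35,0],"yaw": -0.045,"hand": 15},
    {"delta_pos": [5,-35,0],"yaw": -0.045,"hand": 15},
    {"delta_pos": [5,-35,0],"yaw": -0.045,"hand": 15}
  ]
}}

```text
clock: 17.05
eef_pos: [512.5, -24.3, 158.7]
eef_rot: [3.142, -0.0, 1.837]
wrist_force: [0.3, 0.3, -2.2]
finger_gap: 21.9
```

Call:
{"api": "drive_tool", "payload": {
  "steps": [
    {"delta_pos": [5,-35,0],"yaw": -0.045,"hand": 15},
    {"delta_pos": [5,-35,0],"yaw": -0.045,"hand": 15},
    {"delta_pos": [5,-35,0],"yaw": -0.045,"hand": 15},
    {"delta_pos": [5,-35,0],"yaw": -0.045,"hand": 15},
    {"delta_pos": [5,-35,0],"yaw": -0.045,"hand": 15}
  ]
}}

```text
clock: 17.47
eef_pos: [537.4, -199.5, 158.6]
eef_rot: [-3.141, -0.0, 1.611]
wrist_force: [0.1, 0.3, -1.7]
finger_gap: 21.8
```

Call:
{"api": "drive_tool", "payload": {
  "steps": [
    {"delta_pos": [5,-34,0],"yaw": -0.043,"hand": 15},
    {"delta_pos": [0,0,-15],"yaw": 0,"hand": 15},
    {"delta_pos": [0,0,-15],"yaw": 0,"hand": 15},
    {"delta_pos": [0,0,0],"yaw": 0,"hand": 15},
    {"delta_pos": [0,0,0],"yaw": 0,"hand": 15}
  ]
}}

```text
clock: 17.88
eef_pos: [542.3, -231.5, 128.2]
eef_rot: [-3.14, -0.001, 1.571]
wrist_force: [-0.3, 0.9, -1.7]
finger_gap: 22.1
```

Call:
{"api": "drive_tool", "payload": {
  "steps": [
    {"delta_pos": [-0.5,0,-10],"yaw": 0,"hand": 15},
    {"delta_pos": [0,0,-8],"yaw": 0,"hand": 15},
    {"delta_pos": [0,0,-2],"yaw": 0,"hand": 15},
    {"delta_pos": [0,0,0],"yaw": 0,"hand": 15},
    {"delta_pos": [0,0,0],"yaw": 0,"hand": 15}
  ]
}}

```text
clock: 18.3
eef_pos: [542.3, -231.6, 108.6]
eef_rot: [3.142, 0.0, 1.571]
wrist_force: [-0.3, 0.3, -1.3]
finger_gap: 21.7
```

Call:
{"api": "drive_tool", "payload": {
  "steps": [
    {"delta_pos": [0,0,-2],"yaw": 0,"hand": 15},
    {"delta_pos": [0,0,-2],"yaw": 0,"hand": 15},
    {"delta_pos": [0,0,0],"yaw": 0,"hand": 15}
  ]
}}

```text
clock: 18.55
eef_pos: [542.7, -232.0, 106.3]
eef_rot: [3.14, 0.001, 1.571]
wrist_force: [-4.9, 1.7, 13.1]
finger_gap: 22.0
```

Call:
{"api": "drive_tool", "payload": {
  "steps": [
    {"delta_pos": [-0.8,0.3,0],"yaw": 0,"hand": 15},
    {"delta_pos": [0,0,-1],"yaw": 0,"hand": 15},
    {"delta_pos": [0,0,-1],"yaw": 0,"hand": 15},
    {"delta_pos": [0,0,0],"yaw": 0,"hand": 15}
  ]
}}

```text
clock: 18.88
eef_pos: [542.7, -232.0, 106.1]
eef_rot: [3.137, 0.002, 1.571]
wrist_force: [-6.5, 3.0, 26.4]
finger_gap: 21.9
```

Call:
{"api": "drive_tool", "payload": {
  "steps": [
    {"delta_pos": [0,0,0],"yaw": 0.06,"hand": 15},
    {"delta_pos": [0.8,0,0],"yaw": 0,"hand": 15},
    {"delta_pos": [-1.6,0,0],"yaw": -0.06,"hand": 15},
    {"delta_pos": [0.8,0.8,0],"yaw": -0.06,"hand": 15},
    {"delta_pos": [0,-1.6,0],"yaw": 0,"hand": 15}
  ]
}}

```text
clock: 19.3
eef_pos: [542.9, -232.9, 106.1]
eef_rot: [3.136, 0.002, 1.507]
wrist_force: [-3.0, 6.1, 23.1]
finger_gap: 21.7
```

Call:
{"api": "drive_tool", "payload": {
  "steps": [
    {"delta_pos": [0,0.8,0],"yaw": 0.06,"hand": 15},
    {"delta_pos": [0,0,0],"yaw": 0,"hand": 15},
    {"delta_pos": [0,0,0],"yaw": 0,"hand": 15}
  ]
}}

```text
clock: 19.55
eef_pos: [543.1, -232.5, 106.1]
eef_rot: [3.136, 0.003, 1.571]
wrist_force: [-2.7, 0.1, 22.6]
finger_gap: 21.7
```

```bash
python3 look.py 9
```

```text
19.65 [ 543.12211864 -232.47582048  106.08942312] [3.13563451 0.0032889  1.57081196] [-1.20726825 -0.10090347 23.4653303 ] 21.99204865755031
```

View pics/l9.png

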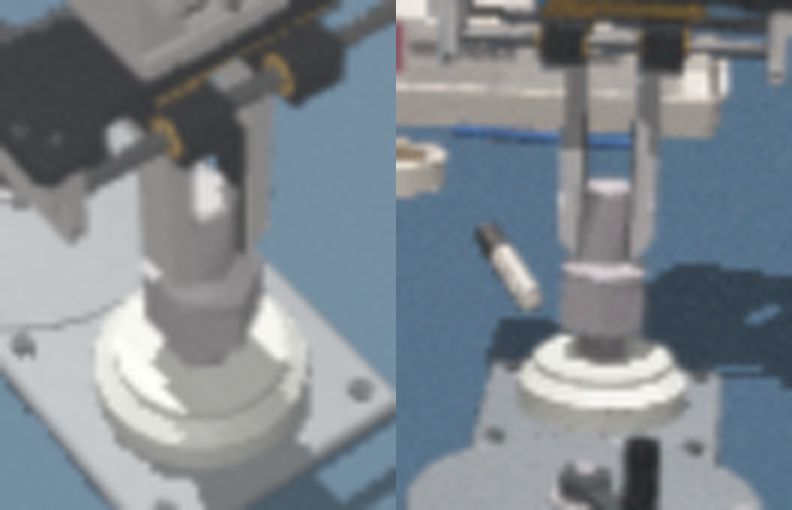

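Socket 1 also stops, about 17 mm above the hub on the cone; the nut is visible below the barrel at (605,345). I'll return it to its place.

Call:
{"api": "drive_tool", "payload": {
  "steps": [
    {"delta_pos": [0,0,15],"yaw": 0,"hand": 15},
    {"delta_pos": [0,0,40],"yaw": 0,"hand": 15},
    {"delta_pos": [-5,35,3],"yaw": 0.045,"hand": 15},
    {"delta_pos": [-5,35,0],"yaw": 0.045,"hand": 15},
    {"delta_pos": [-5,35,0],"yaw": 0.045,"hand": 15}
  ]
}}

```text
clock: 20.07
eef_pos: [526.1, -125.6, 161.2]
eef_rot: [3.14, 0.001, 1.707]
wrist_force: [0.9, 0.0, -2.5]
finger_gap: 22.0
```

Call:
{"api": "drive_tool", "payload": {
  "steps": [
    {"delta_pos": [-5,35,0],"yaw": 0.045,"hand": 15},
    {"delta_pos": [-5,35,0],"yaw": 0.045,"hand": 15},
    {"delta_pos": [-5,35,0],"yaw": 0.045,"hand": 15},
    {"delta_pos": [-5,35,0],"yaw": 0.045,"hand": 15},
    {"delta_pos": [-5,35,0],"yaw": 0.045,"hand": 15}
  ]
}}

```text
clock: 20.48
eef_pos: [500.9, 50.2, 160.8]
eef_rot: [3.141, 0.0, 1.933]
wrist_force: [0.2, 0.5, -0.8]
finger_gap: 21.7
```

Call:
{"api": "drive_tool", "payload": {
  "steps": [
    {"delta_pos": [-5,35,0],"yaw": 0.045,"hand": 15},
    {"delta_pos": [-5,35,0],"yaw": 0.045,"hand": 15},
    {"delta_pos": [-4,33,0],"yaw": 0.043,"hand": 15},
    {"delta_pos": [0,0,-20],"yaw": 0,"hand": 15},
    {"delta_pos": [0,0,0],"yaw": 0,"hand": 15}
  ]
}}

```text
clock: 20.9
eef_pos: [486.0, 152.7, 138.2]
eef_rot: [-3.139, -0.001, 2.067]
wrist_force: [-1.4, -0.5, -2.6]
finger_gap: 21.8
```

Call:
{"api": "drive_tool", "payload": {
  "steps": [
    {"delta_pos": [1.3,-0.5,-30],"yaw": 0,"hand": 15},
    {"delta_pos": [0,0,-25],"yaw": 0,"hand": 15},
    {"delta_pos": [0,0,-14],"yaw": 0,"hand": 15},
    {"delta_pos": [0,0,0],"yaw": 0,"hand": 15},
    {"delta_pos": [0,0,0],"yaw": 0,"hand": 15}
  ]
}}

```text
clock: 21.32
eef_pos: [488.9, 150.4, 71.9]
eef_rot: [-3.141, -0.0, 2.063]
wrist_force: [0.0, 0.8, -0.8]
finger_gap: 21.9
```

Call:
{"api": "drive_tool", "payload": {
  "steps": [
    {"delta_pos": [0,0,-1.5],"yaw": 0,"hand": 15},
    {"delta_pos": [0,0,0],"yaw": 0,"hand": 15},
    {"delta_pos": [0,0,0],"yaw": 0,"hand": 15}
  ]
}}

```text
clock: 21.57
eef_pos: [489.2, 151.0, 71.0]
eef_rot: [3.14, 0.0, 2.064]
wrist_force: [0.0, -0.1, -1.8]
finger_gap: 21.8
```

Call:
{"api": "drive_tool", "payload": {
  "steps": [
    {"delta_pos": [0,0,-4],"yaw": 0,"hand": 15},
    {"delta_pos": [0,0,0],"yaw": 0,"hand": 15},
    {"delta_pos": [0,0,0],"yaw": 0,"hand": 15}
  ]
}}

```text
clock: 21.82
eef_pos: [488.6, 151.1, 65.9]
eef_rot: [-3.141, -0.0, 2.064]
wrist_force: [0.4, -0.0, -1.1]
finger_gap: 21.6
```

Call:
{"api": "drive_tool", "payload": {
  "steps": [
    {"delta_pos": [0,0,-1.2],"yaw": 0,"hand": 15},
    {"delta_pos": [0,0,0],"yaw": 0,"hand": 15},
    {"delta_pos": [0,0,0],"yaw": 0,"hand": 15}
  ]
}}

```text
clock: 22.07
eef_pos: [488.6, 151.0, 64.7]
eef_rot: [-3.141, -0.0, 2.064]
wrist_force: [0.5, -0.4, -1.8]
finger_gap: 21.8
```

Call:
{"api": "drive_tool", "payload": {
  "steps": [
    {"delta_pos": [0,0,-1],"yaw": 0,"hand": 15},
    {"delta_pos": [0,0,0],"yaw": 0,"hand": 15},
    {"delta_pos": [0,0,0],"yaw": 0,"hand": 15}
  ]
}}

```text
clock: 22.32
eef_pos: [488.8, 151.1, 64.0]
eef_rot: [3.141, 0.0, 2.064]
wrist_force: [-1.6, 0.5, 3.4]
finger_gap: 21.8
```

Call:
{"api": "drive_tool", "payload": {
  "steps": [
    {"delta_pos": [0,0,0],"yaw": 0,"hand": 44},
    {"delta_pos": [0,0,0],"yaw": 0,"hand": 44},
    {"delta_pos": [0,0,0],"yaw": 0,"hand": 44},
    {"delta_pos": [0,0,20],"yaw": 0,"hand": 44},
    {"delta_pos": [0,0,40],"yaw": 0,"hand": 44}
  ]
}}

```text
clock: 22.73
eef_pos: [486.6, 150.5, 120.8]
eef_rot: [-3.134, -0.002, 2.064]
wrist_force: [0.3, 0.2, 0.6]
finger_gap: 44.3
```

Call:
{"api": "drive_tool", "payload": {
  "steps": [
    {"delta_pos": [29,-5,25],"yaw": -0.074,"hand": 44},
    {"delta_pos": [29,-5,0],"yaw": -0.074,"hand": 44},
    {"delta_pos": [29,-5,0],"yaw": -0.074,"hand": 44},
    {"delta_pos": [29,-5,0],"yaw": -0.074,"hand": 44},
    {"delta_pos": [29,-5,0],"yaw": -0.074,"hand": 44}
  ]
}}

```text
clock: 23.15
eef_pos: [634.9, 125.7, 148.7]
eef_rot: [3.142, 0.0, 1.69]
wrist_force: [-0.2, -0.0, -0.9]
finger_gap: 43.8
```

Call:
{"api": "drive_tool", "payload": {
  "steps": [
    {"delta_pos": [0,0,-15],"yaw": 0,"hand": 44},
    {"delta_pos": [0,0,0],"yaw": 0,"hand": 44},
    {"delta_pos": [0,0,0],"yaw": 0,"hand": 44}
  ]
}}

```text
clock: 23.4
eef_pos: [632.9, 126.0, 132.7]
eef_rot: [-3.139, 0.0, 1.694]
wrist_force: [-0.9, 0.1, -0.1]
finger_gap: 43.9
```

Run:
```python
from h import *
c=shot('wrist','w10');P=cloud(c)
for x,y in((488.2,151.5),(562,150),(634.5,131.4)):
    r=fitsock(c,P,x,y); yw=(np.degrees(r.x[2])+30)%60-30; print(r.x[:2].round(1),yw.round(1),r.fun.round(3))
s=manip.read_state(); 
print(s['eef_pos'],s['eef_rot'])
```

```text
[488.1 151.7] 28.7 0.043
[563.5 148.9] 4.6 0.037
[635.5 131. ] 6.6 0.033
[633.09036951 126.20613931 133.72501553] [-3.14059958e+00 -1.36370999e-05  1.69457344e+00]
```

View pics/w10.png

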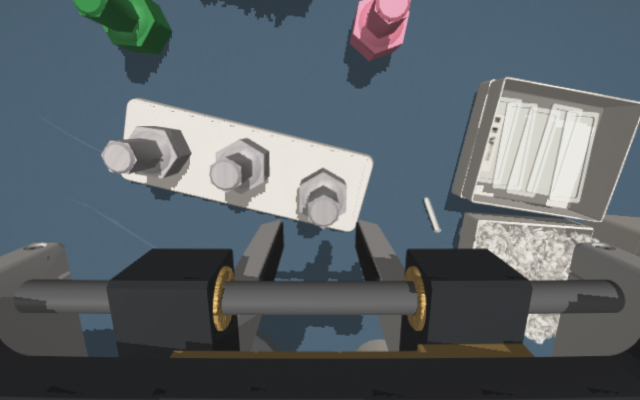

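S1 (120,155) and S2 (226,172) stand upright on the slab, and S3 is at (322,208). I'll go down on S3.

Call:
{"api": "drive_tool", "payload": {
  "steps": [
    {"delta_pos": [2.4,4.9,-20],"yaw": -0.008,"hand": 44},
    {"delta_pos": [0,0,-30],"yaw": 0,"hand": 44},
    {"delta_pos": [0,0,-19],"yaw": 0,"hand": 44},
    {"delta_pos": [0,0,0],"yaw": 0,"hand": 44},
    {"delta_pos": [0,0,0],"yaw": 0,"hand": 44}
  ]
}}

```text
clock: 23.87
eef_pos: [635.7, 131.2, 65.5]
eef_rot: [-3.141, -0.0, 1.686]
wrist_force: [-0.4, -0.2, 0.6]
finger_gap: 44.2
```

Call:
{"api": "drive_tool", "payload": {
  "squeeze": 30,
  "steps": [
    {"delta_pos": [0,0,0],"yaw": 0,"hand": 15},
    {"delta_pos": [0,0,0],"yaw": 0,"hand": 15},
    {"delta_pos": [0,0,0],"yaw": 0,"hand": 15},
    {"delta_pos": [0,0,0],"yaw": 0,"hand": 15},
    {"delta_pos": [0,0,0],"yaw": 0,"hand": 15}
  ]
}}

```text
clock: 24.28
eef_pos: [636.4, 131.0, 65.9]
eef_rot: [3.14, -0.0, 1.686]
wrist_force: [-1.3, -0.2, 5.8]
finger_gap: 22.0
```

Call:
{"api": "drive_tool", "payload": {
  "steps": [
    {"delta_pos": [0,0,0],"yaw": 0,"hand": 15},
    {"delta_pos": [0,0,5],"yaw": 0,"hand": 15},
    {"delta_pos": [0,0,20],"yaw": 0,"hand": 15},
    {"delta_pos": [0,0,35],"yaw": 0,"hand": 15},
    {"delta_pos": [0,0,35],"yaw": 0,"hand": 15}
  ]
}}

```text
clock: 24.7
eef_pos: [635.3, 130.8, 160.1]
eef_rot: [-3.139, 0.0, 1.686]
wrist_force: [0.1, 0.2, -1.3]
finger_gap: 21.6
```

Call:
{"api": "drive_tool", "payload": {
  "steps": [
    {"delta_pos": [-8.4,-33,0],"yaw": -0.0105,"hand": 15},
    {"delta_pos": [-8.4,-33,0],"yaw": -0.0105,"hand": 15},
    {"delta_pos": [-8.4,-33,0],"yaw": -0.0105,"hand": 15},
    {"delta_pos": [-8.4,-33,0],"yaw": -0.0105,"hand": 15},
    {"delta_pos": [-8.4,-33,0],"yaw": -0.0105,"hand": 15}
  ]
}}

```text
clock: 25.12
eef_pos: [593.3, -35.4, 160.0]
eef_rot: [-3.142, 0.0, 1.633]
wrist_force: [-0.0, -0.1, -3.2]
finger_gap: 21.8
```

Call:
{"api": "drive_tool", "payload": {
  "steps": [
    {"delta_pos": [-8.4,-33,0],"yaw": -0.0105,"hand": 15},
    {"delta_pos": [-8.4,-33,0],"yaw": -0.0105,"hand": 15},
    {"delta_pos": [-8.4,-33,0],"yaw": -0.0105,"hand": 15},
    {"delta_pos": [-8.4,-33,0],"yaw": -0.0105,"hand": 15},
    {"delta_pos": [-8.4,-33,0],"yaw": -0.0105,"hand": 15}
  ]
}}

```text
clock: 25.53
eef_pos: [551.3, -200.6, 160.0]
eef_rot: [-3.142, 0.0, 1.58]
wrist_force: [-0.0, 0.3, -2.0]
finger_gap: 21.8
```

Call:
{"api": "drive_tool", "payload": {
  "steps": [
    {"delta_pos": [-8.4,-32,0],"yaw": -0.01,"hand": 15},
    {"delta_pos": [0,0,-15],"yaw": 0,"hand": 15},
    {"delta_pos": [0,0,-15],"yaw": 0,"hand": 15},
    {"delta_pos": [0,0,0],"yaw": 0,"hand": 15},
    {"delta_pos": [0,0,0],"yaw": 0,"hand": 15}
  ]
}}

```text
clock: 25.95
eef_pos: [543.4, -230.9, 129.6]
eef_rot: [-3.14, -0.001, 1.571]
wrist_force: [0.1, -0.7, -2.0]
finger_gap: 21.5
```

Call:
{"api": "drive_tool", "payload": {
  "steps": [
    {"delta_pos": [-0.9,-0.9,-10],"yaw": 0,"hand": 15},
    {"delta_pos": [0,0,-8],"yaw": 0,"hand": 15},
    {"delta_pos": [0,0,0],"yaw": 0,"hand": 15},
    {"delta_pos": [0,0,-2],"yaw": 0,"hand": 15},
    {"delta_pos": [0,0,-2],"yaw": 0,"hand": 15}
  ]
}}

```text
clock: 26.37
eef_pos: [543.0, -231.9, 107.9]
eef_rot: [3.141, 0.0, 1.571]
wrist_force: [0.0, 0.3, -2.4]
finger_gap: 21.9
```

Call:
{"api": "drive_tool", "payload": {
  "steps": [
    {"delta_pos": [0,0,-2],"yaw": 0,"hand": 15},
    {"delta_pos": [0,0,0],"yaw": 0,"hand": 15},
    {"delta_pos": [0,0,-2],"yaw": 0,"hand": 15},
    {"delta_pos": [0,0,0],"yaw": 0,"hand": 15}
  ]
}}

```text
clock: 26.7
eef_pos: [542.7, -231.9, 103.6]
eef_rot: [-3.141, -0.0, 1.571]
wrist_force: [0.7, 0.3, -1.7]
finger_gap: 21.7
```

No contact at 103.6 (foot about 48), so the bore is already over the nut. I'll keep going down.

Call:
{"api": "drive_tool", "payload": {
  "steps": [
    {"delta_pos": [0,0,-3],"yaw": 0,"hand": 15},
    {"delta_pos": [0,0,-3],"yaw": 0,"hand": 15},
    {"delta_pos": [0,0,-2],"yaw": 0,"hand": 15},
    {"delta_pos": [0,0,0],"yaw": 0,"hand": 15}
  ]
}}

```text
clock: 27.03
eef_pos: [542.6, -231.9, 95.1]
eef_rot: [-3.141, -0.0, 1.571]
wrist_force: [-0.2, 0.2, -2.1]
finger_gap: 21.7
```

Call:
{"api": "drive_tool", "payload": {
  "steps": [
    {"delta_pos": [0,0,-2],"yaw": 0,"hand": 15},
    {"delta_pos": [0,0,-1],"yaw": 0,"hand": 15},
    {"delta_pos": [0,0,-1],"yaw": 0,"hand": 15},
    {"delta_pos": [0,0,0],"yaw": 0,"hand": 15}
  ]
}}

```text
clock: 27.37
eef_pos: [542.8, -231.9, 91.5]
eef_rot: [-3.141, -0.0, 1.571]
wrist_force: [0.4, -0.0, -2.3]
finger_gap: 22.0
```

Call:
{"api": "drive_tool", "payload": {
  "steps": [
    {"delta_pos": [0,0,-1],"yaw": 0,"hand": 15},
    {"delta_pos": [0,0,0],"yaw": 0,"hand": 15},
    {"delta_pos": [0,0,-1],"yaw": 0,"hand": 15},
    {"delta_pos": [0,0,0],"yaw": 0,"hand": 15},
    {"delta_pos": [0,0,0],"yaw": 0,"hand": 15}
  ]
}}

```text
clock: 27.78
eef_pos: [542.8, -232.0, 90.4]
eef_rot: [3.141, 0.0, 1.571]
wrist_force: [-4.0, 0.7, 6.1]
finger_gap: 21.5
```

Call:
{"api": "drive_tool", "payload": {
  "steps": [
    {"delta_pos": [0,0,-0.3],"yaw": 0,"hand": 15},
    {"delta_pos": [0,0,0],"yaw": 0,"hand": 15},
    {"delta_pos": [0,0,0],"yaw": 0,"hand": 15},
    {"delta_pos": [0,0,0],"yaw": 0,"hand": 15}
  ]
}}

```text
clock: 28.12
eef_pos: [542.8, -232.0, 90.3]
eef_rot: [3.141, 0.0, 1.571]
wrist_force: [-5.6, 2.1, 9.2]
finger_gap: 21.9
```

```bash
python3 look.py 11
python3 - <<'E'
from h import *
c=shot('wrist','w11'); c=load('s11'); f=c['frame'][:,:,::-1]
cv2.imwrite('pics/c11.png',cv2.resize(f[110:310,180:400],None,fx=3,fy=3,interpolation=cv2.INTER_CUBIC))
P=cloud(load('d11'))
E
```

```text
28.2167 [ 542.84125013 -232.03569563   90.34982533] [3.14116982e+00 3.09050838e-04 1.57078649e+00] [-5.3493674   1.64014927  8.84464719] 21.73430926639934
```

View pics/l11.png

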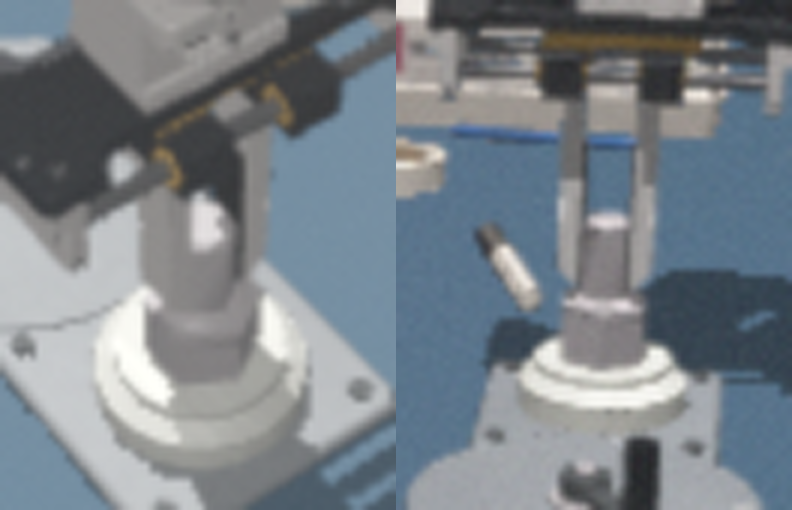

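View pics/c11.png

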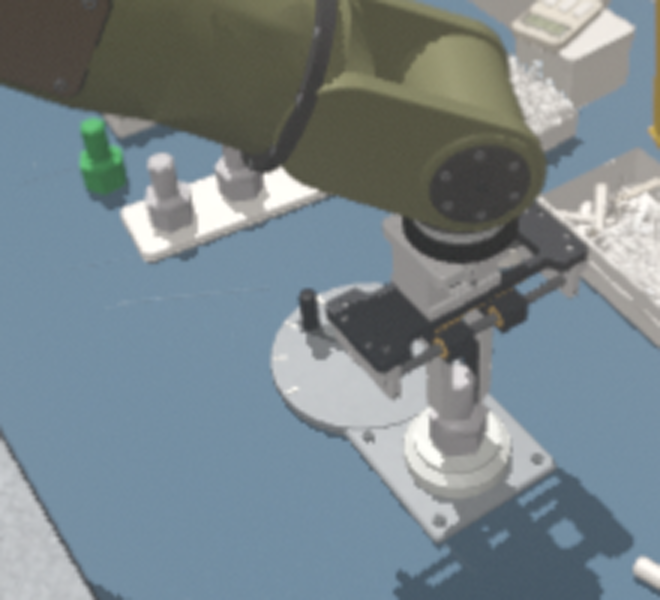

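View pics/w11.png

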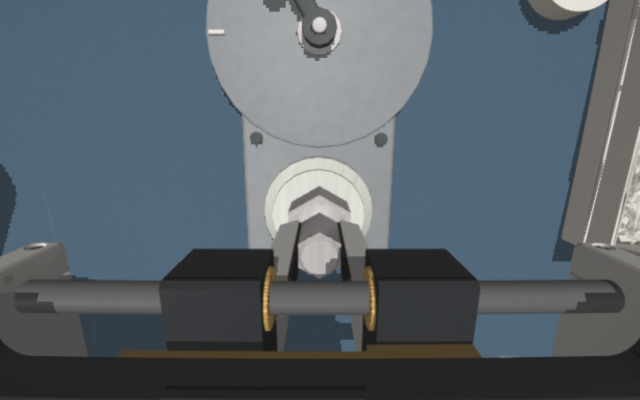

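The side crop shows the barrel standing on the hub at (605,365), with no nut visible below it. One numeric check of socket height, lever and bystanders.

Run:
```python
from h import *
P=cloud(load('w11'));z=P[...,2]
m=(z>100)&(z<112)&(np.hypot(P[...,0]-542.7,P[...,1]+232)<11); print('top z',np.median(z[m]),m.sum(), P[m].mean(0))
P=cloud(load('d11'));z=P[...,2]
def med(x,y,lo,hi,r):
    m=(z>lo)&(z<hi)&(np.hypot(P[...,0]-x,P[...,1]-y)<r); return m.sum(),np.median(P[m],0).round(1) if m.any() else None
for n,a in dict(S1=(488,151.5,70,95,20),S2=(563,149,70,95,20),knob=(517,-57,45,70,20),bottle=(720,58,55,75,25),tape=(733,-50,10,25,40)).items(): print(n,med(*a))
P=cloud(load('side0'));z=P[...,2]
for n,a in dict(bottle=(720,58,55,75,25),tape=(733,-50,10,25,40),knob0=(492,-92,45,70,20)).items(): print('start',n,med(*a))
```

```text
top z 106.47347100018021 1377 [ 542.67267884 -231.05946038  106.33988199]
S1 (np.int64(90), array([486.6, 159.6,  78.9]))
S2 (np.int64(81), array([561. , 156.6,  79.2]))
knob (np.int64(40), array([515. , -50.9,  55.7]))
bottle (np.int64(65), array([710.8,  54.9,  63.7]))
tape (np.int64(149), array([717.5, -64.3,  17.2]))
start bottle (np.int64(67), array([710.6,  54.9,  63.9]))
start tape (np.int64(148), array([715.8, -62.4,  17.2]))
start knob0 (np.int64(39), array([490.7, -84.5,  56.4]))
```

View pics/d11.png

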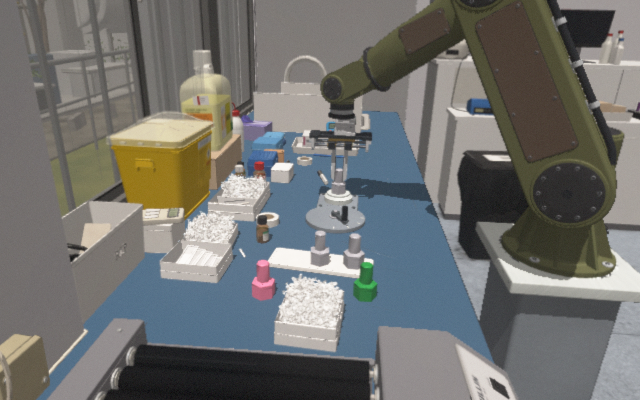

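Socket top is at 106.5 mm (107 expected). S1 and S2 stand upright at (354,250) and (320,248), and the bottle and tape have not moved. Handing in.

Run:
```python
from cell import manip
print(manip.sign_off())
```

```text
the job is handed in; nothing more can be done
None
```

I set the lever to the 60° mark, found the fitting socket on the third try, and handed the job in at about 28 s. The fitting socket was still gripped and seated on the nut.

- **Lever:** it measured 59.97° after release. At the end the knob was still displaced as expected.
- **Sockets that did not fit:** the middle socket (S2) stopped about 14 mm above the hub, and the near one (S1) about 17 mm above it. Wiggling did not move either further. Both went back on the slab, and the last side picture shows them upright.
- **Fitting socket:** the far one (S3) slid down without resistance to the hub. Its top measured 106.5 mm against 107 expected. The last reading showed the tool 9 N down and 5 N sideways, the grip set to 30 N and the fingers open 21.7 mm.
- **Bystanders:** the side camera put the bottle within 0.3 mm of its start and the tape within 3 mm, about the measuring noise. I checked the marker only by eye; it appears in its original place.

The last camera measurements disagreed slightly: the centre of the held socket's top read about 1 mm from the tool's own y reading, within the roughly 2 mm calibration error. No check failed.

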